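Lock the hold-down plate onto the loaded shaker

ROBOT

A 6-joint arm with a two-finger parallel gripper is mounted at the origin on a cart in front of the work surface, level with it; the furniture and walls round the work are solid. World frame = base frame: x ahead of the robot, y to its left, z up, the work surface at z = 0. Lengths are in m, angles in degrees, forces in N, time in s.
With the tool pointing down it reaches from about 0.375 to 0.9 m from the base axis. Payload 3.1 kg.
Tool frame: the origin (TCP) lies between the finger pads; the fingertips stand 11 mm ahead of it and the grasp point (between the pads) lies 8 mm behind it; z points along the fingers, y is the line along which they close (so a half turn about z gives the same grasp; the last joint's range is limited). The gripper opens to 87 mm and grips with 3 to 60 N. Pads are 19 mm wide; open, the fingers measure 117 mm over their backs; the gripper's body (75 mm by 190 mm) begins 51 mm behind the grasp point.
Start: joints at [66.205, 30.224, 82.088, -0, 67.689, -10.227], TCP at [0.147, 0.608, 0.234] pointing down, gripper open.
Joint ranges: [-176.69, 176.69], [-43.24, 126.21], [12.49, 139.97], [-82, 262], [0, 151.66], [-163.58, 163.58]. Speed limits (degrees/s): [159.86, 159.86, 180, 180, 180, 180].

INTERFACE

Orientations are given as a 3x3 rotation matrix whose columns are the frame's x, y, z axes.
In Python, from rig import bot, viewer, workorder, nets gives the robot as it stands. The module is installed in compiled form; this text tells all that it offers.
- The arm moves only by the tool move_arm, never from a script. Its argument "increments" is a list of rows, each a list of 7 numbers: the shift along the tool's x, y, z normalised to -1 to 1, where 1 is 0.3 m, then the turn, a rotation vector about the tool's x, y, z normalised to -1 to 1, where 1 is pi rad, then the opening, from 0 (shut) to 1 (fully open). In form: [[tx, ty, tz, wx, wy, wz, grip], ...]. A call has 1 to 10 rows; each row is the pose to reach, as a shift and turn from the pose commanded when the call began, along the tool's axes at that moment, turning the shorter way round; what a row does not reach only later rows make up. A row lasts 1/12 s, in which the tool goes at most 41.7 mm and 7.16 degrees, less where a joint would pass 70% of its speed; a pose out of reach is approached as far as the arm can. A call with a number of a shift or a turn outside -1 to 1 is refused whole. A call with a gripper value outside its range is refused whole. The fingers move at their own pace and stop on an object; the grip force is fixed at half the most. Time passes only in rows, so rows that repeat a pose let the fingers close. It gives the time, the measured TCP pose, the force, the opening and the grip force at its end, in the units of the state.
- bot.read_state(): the state, without advancing time (a new reading comes with each control period).
- viewer.capture(name): name is "scene" or "side" or "wrist"; returns a dict with "image" (420x560x3 uint8, blue, green, red), "K" (3x3 intrinsics, pixels), "eye" and "orientation" of the camera in the world. Camera axes: x right, y up, looking along -z (the intrinsics and any distortion apply to the point x, -y, -z); pixel columns grow to the right and rows downward; lengths in m; the calibration is good to about 2 mm. A picture is of the moment at which its call begins. There is no depth.
- workorder.hand_in(): hands the job in; it is judged then, once.
Trained networks look in the newest picture that a camera, given by its name, has taken for a name from the list of things; names that differ only in an ending like _2 or _b are one class to them, and where a whole thing is asked for, a point or a joint stands for the part that bears it (a point fixed in the world has none). Each returns a list of dicts, best first, with "conf" (0 to 1); they miss things now and then, are a little off and sometimes report something else, mostly with a low value. They report only what shows in the picture. A call takes as long as a camera call.
- nets.find_in(camera, thing): "location" ([column, row] in pixels, amid what is visible of it).
The state is a dict: "time_s": time; "joint_positions": joint angles; "qvel": joint speeds; "tau": joint torques, N m; "position": TCP position; "tcp_rot": TCP orientation; "force": force on the tool from outside, world axes, zero at the start; "moment": the same for the moment, N m; "opening": opening from 0.0 (shut) to 1.0 (fully open); "grasp_force": force on a finger pad.
Only numpy, scipy, OpenCV 4.12 (cv2) and the standard library are available. Lean on these libraries where they do the work, as an engineer would, in place of code of your own. Each camera call takes 0.05 s, during which the arm holds its last target. There are 200 camera calls.

TASK

The two specimen cups are in the shaker; secure them for the run. Set the drilled metal hold-down plate over the shaker's posts so that it lies level on its four springs, then thread the steel lock rod through the eye of the post that is farther from the robot, the hole in the plate's black block and the eye of the nearer post, and push it fully home until its black knob meets the post. Feel your way in without ramming the rod, leave it there, and do not disturb the dropper bottle, the timer and the dish on the bench.

Things in the scene. Friction and masses are not known exactly. Their poses are not given: they have to be found in the camera images.
- shaker: White orbital shaker fixed on the bench, 152 x 120 mm; origin centre of underside, -x face has dial and display, z up. Two grey eye posts 24 (x) by 12 (y) mm at x = 0, y = +40 and -40 mm, tops rounded, 160 mm up; each has a 13 mm eye along y, 143.5 mm up. Four 8 mm round-topped guide pins, 137.5 mm high, at x = +-58, y = +-44 mm. Two lidded 60 mm cups in it at x = +-36 mm, tops 117 mm up.
- plate_seat (a point): Point on the shaker's centre line, 121.5 mm above the bench, level with the tops of the four spring washers on the guide pins: the underside of the plate rests at this height, its centre here (1.5 mm play). The springs carry the plate without giving, then yield up to 4.5 mm under about 1.5 N (first movement) to 5 N (bottom) of extra push.
- plate: Grey metal hold-down plate, 140 (x) by 110 (y) mm, 6 thick, about 0.22 kg, flat on the bench, block up. Origin centre of underside. Slots 27 (x) by 15 (y) mm at x = 0, y = +-40 mm go over the eye posts, 12 mm holes at x = +-58, y = +-44 mm over the pins; seated, its axes lie along the shaker's, either way round. Black grip block in the middle, 26 (x) by 24 (y) mm, 6 to 56 mm above origin, pinched from above.
- plate_eye (a point): Centre of the round 13 mm hole that runs through the plate's block along the plate's y, 26 mm above its underside. On the springs it lies 4 mm above the line of the post eyes: the tapered nose of the rod, pushed straight along that line, draws the plate down as it enters (about 3 to 12 N of resistance).
- rod: Lock rod, about 0.1 kg, on the bench. Origin on its axis where the steel shank leaves the knob; x along the rod toward the nose. Shank 10 mm in diameter from x = 0 to 99 mm, then a bullet nose tapering to the tip at x = 112 mm. Round black knob, 20 mm in diameter, x = -22 to 0 mm. It lies with its nose about 3 degrees down, axis 10 mm up at the origin; room to pinch knob or shank from above.
- rod_nose (a point): Tip of the rod's nose, 112 mm from the knob's inner face along the axis. If the rod is let go when it is only through the first post and the block, the sprung block tips its nose up by 5 to 8 mm, above the last eye: hold it level by the knob or shank until the nose is in. If it binds, letting go for a moment lets it settle in its eyes.
- entry_eye (a point): Centre of the mouth of the eye in the far post, on its outer face (shaker y = +46 mm, 143.5 mm up). The rod goes in here and travels toward the shaker's -y; with the rod home the knob's inner face touches this face.
- far_eye (a point): Centre of the eye of the near post on its outer face (shaker y = -46 mm, 143.5 mm up), where the nose comes out last. With the rod home the nose stands 20 mm out of this face.
- dropper: Bystander: white dropper bottle with red bulb, 35 mm wide, 112 mm high; origin under its centre.
- timer: Bystander: white bench timer, 54 x 62 x 61 mm; origin under its centre.
- culture_dish: Bystander: round covered dish, 62 mm wide, 14 mm high; origin under its centre.

How it is judged (in metres and radians):
On the way, in this order (a step that is already met when the one before it is completed fails the run):
1. the plate lies over the posts, down on its springs and level (x of plate in the frame of shaker between -0.004 and 0.004 m and y of plate in the frame of shaker between -0.004 and 0.004 m and z of plate in the frame of shaker between 0.115 and 0.1235 m and angle between plate's own z axis and vertical below 0.04 rad), for 0.2 s.
2. the rod's nose has gone through the far post and the plate's block (all of step 1 and x of rod_nose in the frame of shaker between -0.006 and 0.006 m and z of rod_nose in the frame of shaker between 0.1375 and 0.1495 m and y of rod_nose in the frame of shaker between -0.2 and -0.014 m), for 0.1 s.
At the end, for the whole second after the job is handed in: The plate lies over the posts within 4 mm of centre, level within 2 degrees and down on its springs; the rod runs through far post, block and near post, its axis within 6 mm and 4 degrees of the eye line, entered from the far side, its knob within 3 mm of the far post; rod and plate at rest (all of step 1 and x of rod_nose in the frame of shaker between -0.006 and 0.006 m and z of rod_nose in the frame of shaker between 0.1375 and 0.1495 m and y of rod_nose in the frame of shaker between -0.2 and -0.063 m and x of rod in the frame of shaker between -0.006 and 0.006 m and z of rod in the frame of shaker between 0.1375 and 0.1495 m and angle between the x axis of rod and the y axis of shaker, either way round below 0.07 rad and linear speed of each of rod, plate below 0.02 m/s); the robot touches nothing.
It fails at once if the dropper bottle, timer or dish is moved more than 30 mm or tipped (distance of any of dropper, timer, culture_dish from where it was at the start of the episode above 0.03 m or angle between any of dropper, timer, culture_dish's own z axis and vertical above 0.5 rad).
It fails at once if the rod is rammed: more than 45 N between the rod and the shaker or the plate (contact force between rod and shaker above 45 N or contact force between rod and plate above 45 N).
It also fails if it takes over 72 s, if anything falls off the work surface, if the arm or the gripper's body presses on something with over 40 N, if the wrist force passes 120 N, or if a joint passes its speed limit or range.

## Working session

There is one attempt and no reset: what is moved stays moved. The work goes in short steps, Python scripts to look and compute and a tool call to move; the robot and the scene stay as the last step left them, time stands still between calls to the robot, and variables do not carry over. Pictures are saved under pics/ and viewed, at most 10 in all, crops included, and the job is handed in when it is done.

Besides the shell and the picture viewer there is one more tool, called after ">>>" by a JSON object that holds its "method" and its "body", one argument or row to a line. move_arm: Moves the arm, as the interface text tells. Its arguments: {"type":"object","properties":{"increments":{"type":"array"}},"required":["increments"]}

```bash
mkdir -p pics; cat > h.py <<'E'
import numpy as np, cv2
from rig import bot, viewer, workorder, nets
def cap(n,save=None):
    c=viewer.capture(n)
    if save: cv2.imwrite('pics/'+save,c['image'])
    return c
def ray(c,px):
    K=np.array(c['K']); d=np.linalg.inv(K)@[px[0],px[1],1]; d=np.array([d[0],-d[1],-d[2]])
    return np.array(c['eye']),np.array(c['orientation'])@d
def atz(c,px,z):
    e,d=ray(c,px); return e+d*(z-e[2])/d[2]
def proj(c,p):
    q=np.array(c['orientation']).T@(np.array(p)-c['eye']); q=np.array([q[0],-q[1],-q[2]]); q=np.array(c['K'])@q; return q[:2]/q[2]
E
python3 - <<'E'
from h import *
np.set_printoptions(precision=4,suppress=True)
ims=[]
for n in ['scene','side','wrist']:
    c=cap(n,n+'0.png'); print(n,c.keys(),c['eye'],c['K'][0],np.array(c['orientation']).tolist())
    for t in ['shaker','plate','plate_eye','rod','rod_nose','entry_eye','far_eye','dropper','timer','culture_dish']:
        r=nets.find_in(n,t)
        print(t,[(np.round(x['location']),round(x['conf'],2)) for x in r[:2]])
s=bot.read_state();print(s['time_s'],s['position'],s['tcp_rot'])
E
```

```text
scene dict_keys(['image', 'K', 'eye', 'orientation']) [-0.1787 -0.2278  0.9913] [504.5602   0.     292.9429] [[0.5401152906819783, 0.6421376305508478, -0.5439988384197757], [-0.8414433578608401, 0.3999292052860175, -0.3633589221020571], [-0.015765414152387556, 0.6539999191053756, 0.7563303230247787]]
shaker [(array([276., 239.]), 0.83)]
plate [(array([323., 193.]), 0.75), (array([363., 274.]), 0.63)]
plate_eye [(array([324., 192.]), 0.75)]
rod [(array([243., 193.]), 0.43)]
rod_nose [(array([363., 276.]), 0.64), (array([241., 192.]), 0.43)]
entry_eye [(array([274., 237.]), 0.69)]
far_eye [(array([274., 239.]), 0.56)]
dropper [(array([362., 273.]), 0.76), (array([277., 236.]), 0.16)]
timer [(array([188., 237.]), 0.82)]
culture_dish [(array([187., 267.]), 0.56)]
side dict_keys(['image', 'K', 'eye', 'orientation']) [ 0.3724 -0.3879  0.677 ] [409.2389   0.     269.3841] [[0.9926348778521196, 0.08468365749213964, -0.08662954129661321], [-0.12113835747477056, 0.6866223863058124, -0.7168508889385757], [-0.0012237727821516964, 0.722065354921191, 0.6918237677347548]]
shaker [(array([261., 218.
[... 206 characters left out ...]
81)]
dropper [(array([287., 315.]), 0.82)]
timer [(array([216., 173.]), 0.61)]
culture_dish [(array([196., 193.]), 0.81)]
wrist dict_keys(['image', 'K', 'eye', 'orientation']) [0.0829 0.6223 0.3838] [302.4925   0.     272.8652] [[0.23485537122030867, -0.9424157508063463, -0.23810818390193847], [0.9720300971769743, 0.22786811591630385, 0.05686485672956197], [0.0006669266007020621, -0.24480333817344538, 0.9695725247902007]]
shaker []
plate []
plate_eye []
rod []
rod_nose [(array([182., 326.]), 0.27)]
entry_eye []
far_eye []
dropper []
timer [(array([180., 325.]), 0.59)]
culture_dish []
1.65 [0.1466 0.6075 0.2335] [[-0.9721  0.2346 -0.    ]
 [ 0.2346  0.9721 -0.    ]
 [ 0.     -0.     -1.    ]]
```

View pics/scene0.png

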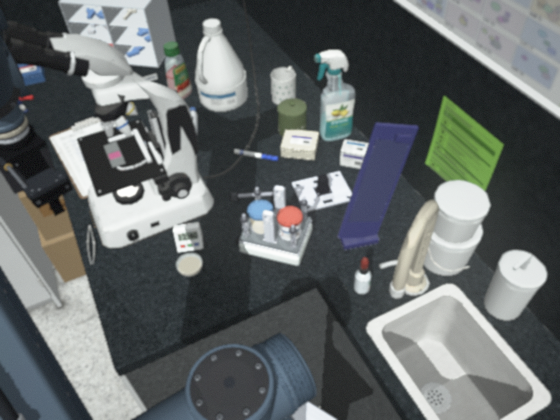

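View pics/side0.png

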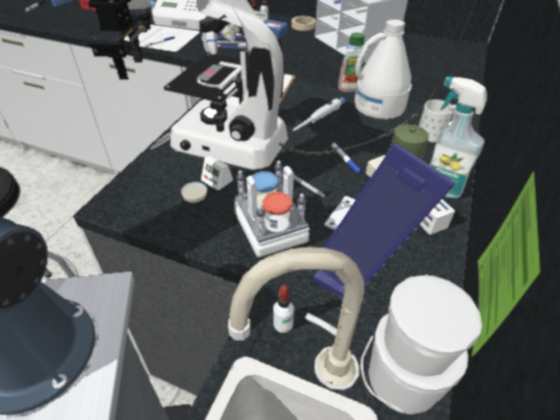

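The scene view shows the shaker at about (275,238), the plate behind it at (323,190), the rod at about (250,194) left of the plate, the timer and dish at (188,237) and (188,264), and the dropper at (362,275). A blue rack leans to the right of the plate. I'll enlarge this area.

```bash
python3 - <<'E'
from h import *
a=cv2.imread('pics/scene0.png')[165:275,220:370]; b=cv2.imread('pics/side0.png')[155:260,225:365]
a=cv2.resize(a,(800,587),interpolation=cv2.INTER_CUBIC);b=cv2.resize(b,(784,588),interpolation=cv2.INTER_CUBIC)
cv2.imwrite('pics/a.png',a);cv2.imwrite('pics/b.png',b)
E
```

```text
(no output)
```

View pics/a.png

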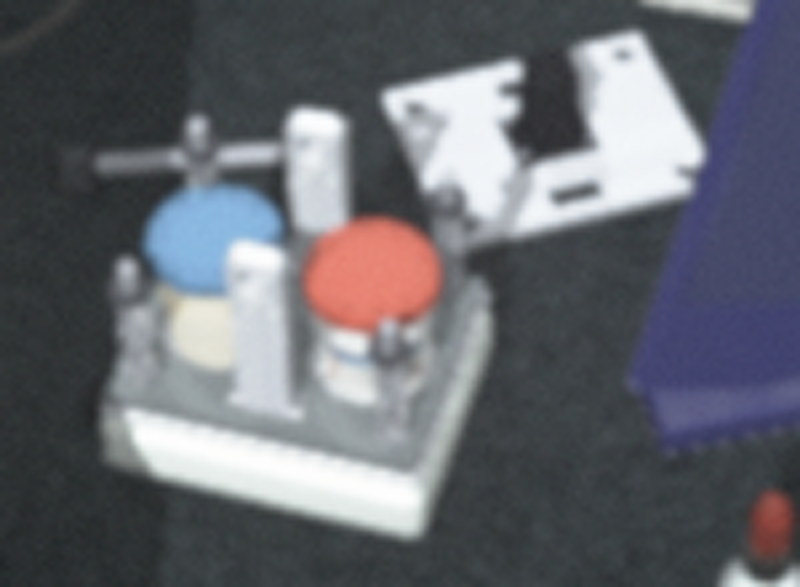

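View pics/b.png

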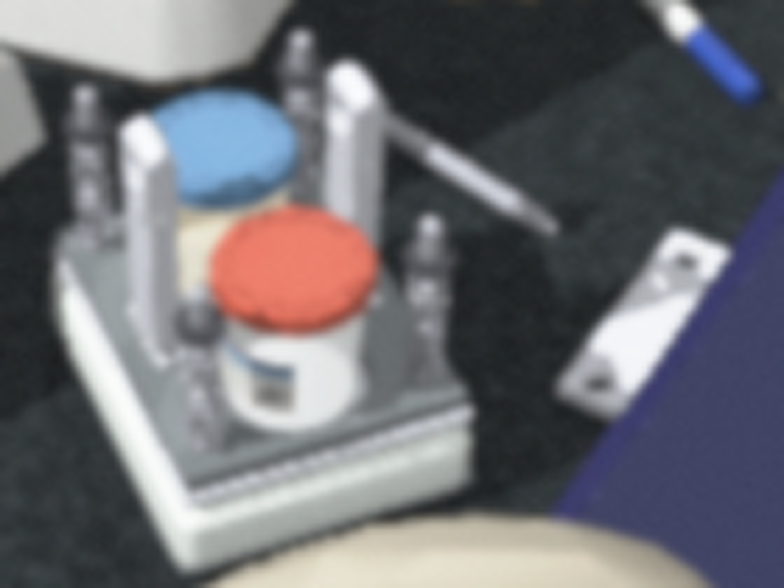

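Scene crop: the pin tops, post tops, plate holes and slots, and the rod knob at (75,165) are usable. In the side crop, the pins, posts, the left end of the plate and the rod tip at (555,230) are visible. I'll fit poses from these.

```bash
cat > fit.py <<'E'
from h import *
from scipy.optimize import least_squares
np.set_printoptions(precision=4,suppress=True)
S,D=cap('scene'),cap('side')
A=lambda x,y:(S,(220+x/5.333,165+y/5.333)); B=lambda x,y:(D,(225+x/5.6,155+y/5.6))
def w(p,m,z0=0):
    c,s=np.cos(p[2]),np.sin(p[2]); return [p[0]+c*m[0]-s*m[1],p[1]+s*m[0]+c*m[1],m[2]+z0]
def fit(obs,p0,name):
    f=lambda p:np.concatenate([proj(o[0],w(p,m))-o[1] for m,o in obs])
    r=least_squares(f,p0,loss='soft_l1'); print(name,r.x[:2],np.degrees(r.x[2]),'res px',np.round(r.fun if 0 else f(r.x),1)); return r.x
pin=lambda a,b:(a*.058,b*.044,.136)
sh=fit([(pin(-1,-1),A(127,265)),(pin(-1,1),A(198,122)),(pin(1,-1),A(390,326)),(pin(1,1),A(450,190)),
 ((0,-.04,.16),A(258,246)),((0,.04,.16),A(318,116)),((.076,-.06,0),A(415,537)),
 (pin(-1,-1),B(85,92)),(pin(-1,1),B(300,36)),(pin(1,-1),B(198,298)),(pin(1,1),B(430,222)),
 ((0,-.04,.16),B(145,123)),((0,.04,.16),B(352,70)),((.076,-.06,0),B(187,570)),((.076,.06,0),B(473,480))],[.4,0,-.4],'shaker')
h=lambda a,b:(a*.058,b*.044,.006)
pl=fit([(h(-1,1),A(420,113)),(h(1,1),A(625,53)),(h(1,-1),A(690,172)),((0,-.04,.006),A(575,190)),
 (h(-1,1),B(685,262)),(h(-1,-1),B(600,380)),((-.07,.055,.006),A(383,92)),((.07,.055,.006),A(638,32)),((-.07,.055,.006),B(678,228))],[.6,0,-.4],'plate')
e=lambda o,z:atz(*o,z)
k=e(A(95,162),.01);t=e(B(557,232),.004);print('rod origin',k,'tip',t,np.linalg.norm(k-t),'knob outer',e(A(58,167),.01))
print('yaw',np.degrees(np.arctan2(*(t-k)[1::-1])))
def tri(a,b):
    e1,d1=ray(S,a);e2,d2=ray(D,b);q=np.linalg.lstsq(np.c_[d1,-d2],e2-e1,rcond=None)[0]
    return (e1+q[0]*d1+e2+q[1]*d2)/2, np.linalg.norm(e1+q[0]*d1-e2-q[1]*d2)
for a,b in [((375,123),(395,145)),((415,128),(455,182)),((340,240),(318,268)),((378,243),(365,292))]: print('rack',tri(a,b))
for n,a,b in [('timer',(188,237),(216,173)),('drop',(362,275),(286,316)),('dish',(188,265),(195,192))]: print(n,tri(a,b))
print(bot.read_state()['time_s'])
E
python3 fit.py
```

```text
shaker [0.4486 0.2407] -73.91484948473938 res px [ 0.6 -1.6  0.1 -1.5  0.3 -2.3 -0.1 -4.6  0.3 -1.1 -0.  -1.6  1.8  1.2
 -0.9 -0.5 -0.9 -0.6 -0.2 -2.  -0.2 -0.6 -0.2  1.  -0.2  0.5 -1.   3.7
 -0.9  2.7]
plate [0.6578 0.2295] -40.52241058423389 res px [-0.6 -2.7  0.8 -0.4 -0.  -0.8  0.5 -0.4 -0.6 -1.  -2.5  0.1  1.  -0.5
  1.1 -0.  -1.9  0.6]
rod origin [0.516  0.4122 0.01  ] tip [0.5935 0.3245 0.004 ] 0.1171983706691738 knob outer [0.5034 0.4259 0.01  ]
yaw -48.535266473161236
rack (array([0.6208, 0.0928, 0.3162]), np.float64(0.0008279912314746959))
rack (array([0.6922, 0.0279, 0.2862]), np.float64(0.008896938018558068))
rack (array([0.5308, 0.108 , 0.0083]), np.float64(0.0039391047199229205))
rack (array([ 0.6059,  0.0414, -0.0161]), np.float64(0.03417071045048688))
timer (array([0.3338, 0.4304, 0.0155]), np.float64(0.003623104967440115))
drop (array([0.4514, 0.0043, 0.0237]), np.float64(0.008795355272101948))
dish (array([ 0.2784,  0.3881, -0.0061]), np.float64(0.004324105865292268))
1.75
```

```bash
cat >> fit.py <<'E'
for n,a,b in [('stage corner',(90,192),(167,93)),('base front',(112,240),(178,148)),('base right',(210,205),(283,160))]: print(n,tri(a,b), e((S,a),0))
E
sed -i 's/^pl=/pl=/' fit.py; python3 fit.py | tail -3
cat >> h.py <<'E'
from scipy.spatial.transform import Rotation as R
def mv(pos,yaw,tilt_axis=None,tilt=0):
    """tool-frame row to reach tool-down pose with tool y axis at yaw deg; optional extra world rotation"""
    s=bot.read_state(); R0=np.array(s['tcp_rot']); y=np.radians(yaw)
    Y=np.array([np.cos(y),np.sin(y),0]); Z=np.array([0,0,-1.]); G=np.c_[np.cross(Y,Z),Y,Z]
    if tilt: G=R.from_rotvec(np.radians(tilt)*np.array(tilt_axis)).as_matrix()@G
    t=R0.T@(np.array(pos)-s['position'])/.3; r=R.from_matrix(R0.T@G).as_rotvec()/np.pi
    n=max(np.linalg.norm(t)*300/41.7,np.linalg.norm(r)*180/7.16)
    print(np.round(t,4).tolist(),np.round(r,4).tolist(),'rows',round(n,1)); 
E
python3 -c "
from h import *
mv([.27,.42,.36],76.4);mv([.5,.27,.36],106)"
```

```text
stage corner (array([0.2306, 0.5982, 0.164 ]), np.float64(0.013688588761935575)) [ 0.3189  0.7716 -0.    ]
base front (array([ 0.231 ,  0.5986, -0.0103]), np.float64(0.010710982450290844)) [0.231  0.5959 0.    ]
base right (array([ 0.5075,  0.512 , -0.044 ]), np.float64(0.04620417575826828)) [0.4555 0.4607 0.    ]
[-0.5466, -0.5112, -0.4216] [-0.0, -0.0, 0.0002] rows 6.2
[-1.4092, -0.8174, -0.4216] [-0.0, -0.0, -0.1643] rows 12.1
```

```bash
python3 -c "
from h import *
mv([.2,.4,.38],76.4)"
```

```text
[-0.3354, -0.6307, -0.4883] [-0.0, -0.0, 0.0002] rows 6.2
```

>>> {"method": "move_arm", "body": {
  "increments": [
    [-0.335, -0.63, -0.488, 0, 0, 0, 1],
    [-0.335, -0.63, -0.488, 0, 0, 0, 1],
    [-0.335, -0.63, -0.488, 0, 0, 0, 1],
    [-0.335, -0.63, -0.488, 0, 0, 0, 1],
    [-0.335, -0.63, -0.488, 0, 0, 0, 1],
    [-0.335, -0.63, -0.488, 0, 0, 0, 1],
    [-0.335, -0.63, -0.488, 0, 0, 0, 1],
    [-0.335, -0.63, -0.488, 0, 0, 0, 1]
  ]
}}

```text
time_s: 2.52
position: [0.2009, 0.3994, 0.3823]
tcp_rot: [[-0.971, 0.237, 0.004], [0.237, 0.971, 0.004], [-0.003, 0.005, -1.0]]
force: [-0.4, 1.4, 0.3]
opening: 1.001
grasp_force: 0.0
```

```bash
python3 -c "
from h import *
mv([.47,.27,.38],106)"
```

```text
[-0.9739, -0.2062, 0.0092] [0.0012, 0.0012, -0.1652] rows 7.2
```

>>> {"method": "move_arm", "body": {
  "increments": [
    [-0.974, -0.206, 0.009, 0, 0, -0.165, 1],
    [-0.974, -0.206, 0.009, 0, 0, -0.165, 1],
    [-0.974, -0.206, 0.009, 0, 0, -0.165, 1],
    [-0.974, -0.206, 0.009, 0, 0, -0.165, 1],
    [-0.974, -0.206, 0.009, 0, 0, -0.165, 1],
    [-0.974, -0.206, 0.009, 0, 0, -0.165, 1],
    [-0.974, -0.206, 0.009, 0, 0, -0.165, 1],
    [-0.974, -0.206, 0.009, 0, 0, -0.165, 1],
    [-0.974, -0.206, 0.009, 0, 0, -0.165, 1],
    [-0.974, -0.206, 0.009, 0, 0, -0.165, 1]
  ]
}}

```text
time_s: 3.35
position: [0.4706, 0.2718, 0.375]
tcp_rot: [[-0.961, -0.276, -0.004], [-0.276, 0.961, -0.0], [0.003, 0.001, -1.0]]
force: [-0.9, -0.0, 0.2]
opening: 0.999
grasp_force: 0.0
```

```bash
python3 - <<'E'
from h import *
import pickle
c=cap('wrist'); pickle.dump(c,open('w1.pkl','wb'))
for n,p in [('shaker',(.4486,.2407,0)),('plate',(.658,.2295,0)),('rod',(.516,.412,.01)),('tip',(.5935,.3245,.004))]: print(n,proj(c,p))
cv2.imwrite('pics/w1.png',cv2.resize(c['image'],(800,600),interpolation=cv2.INTER_CUBIC))
E
```

```text
shaker [259.21518557 162.38805722]
plate [223.77764059 269.6994735 ]
rod [342.11594059 226.83554662]
tip [282.27047903 252.42212569]
```

View pics/w1.png

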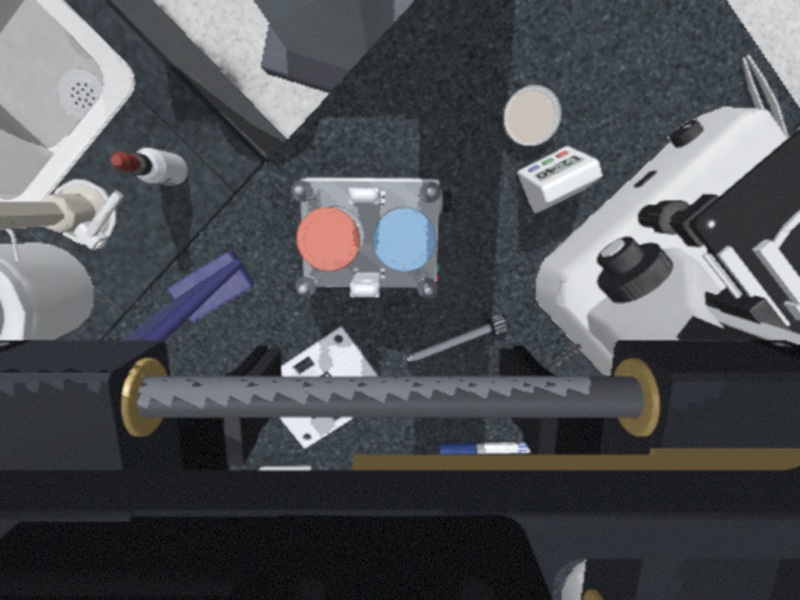

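The wrist view (800x600) shows the shaker at (366,235) with its pins and cups clear, the plate at (328,385) partly behind the finger bar, the rod from its knob (500,325) to its nose (410,358), and the microscope base just right of the knob. I'll crop for precise points.

```bash
python3 - <<'E'
from h import *
import pickle
c=pickle.load(open('w1.pkl','rb'))
cv2.imwrite('pics/w1c.png',cv2.resize(c['image'][115:265,190:370],(800,600*1111//1000-66+0),interpolation=cv2.INTER_CUBIC) if 0 else cv2.resize(c['image'][118:266,180:375],(780,592),interpolation=cv2.INTER_CUBIC))
E
```

```text
(no output)
```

View pics/w1c.png

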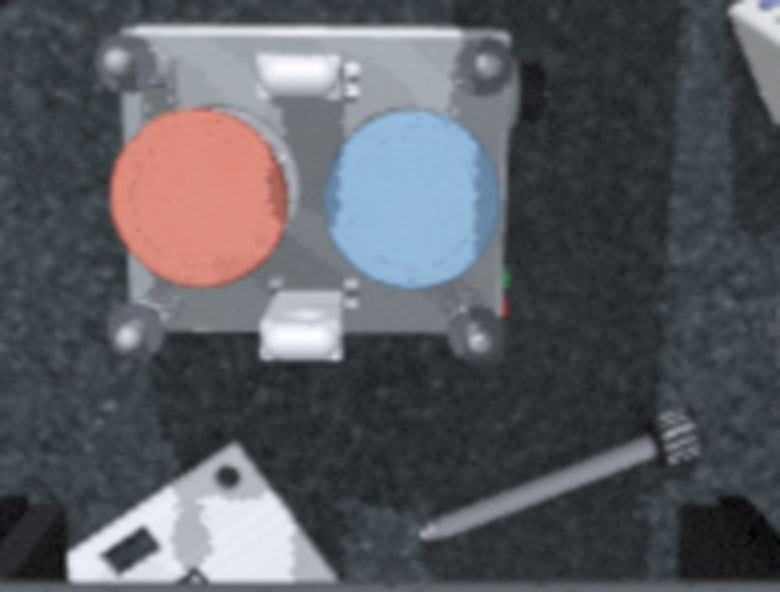

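```bash
cat > fit2.py <<'E'
from h import *
import pickle
exec(open('fit.py').read().split("sh=fit")[0])
W=pickle.load(open('w1.pkl','rb')); C=lambda x,y:(W,(180+x/4,118+y/4))
ow=[(pin(1,-1),C(117,60)),(pin(-1,-1),C(488,65)),(pin(1,1),C(127,335)),(pin(-1,1),C(478,340)),((.036,0,.117),C(200,197)),((-.036,0,.117),C(413,198)),
((0,-.04,.16),C(299,74)),((0,.04,.16),C(302,334))]
os=[(pin(-1,-1),A(127,262)),(pin(-1,1),A(198,120)),(pin(1,-1),A(390,322)),((0,-.04,.16),A(258,246)),((0,.04,.16),A(318,114))]
od=[(pin(-1,-1),B(85,90)),(pin(-1,1),B(300,34)),(pin(1,-1),B(198,294)),(pin(1,1),B(430,220)),((0,-.04,.16),B(145,121)),((0,.04,.16),B(352,68))]
for n,o in [('w',ow),('s',os),('d',od),('all',ow+os+od)]: fit(o,[.45,.24,-1.3],'shaker '+n)
k=atz(*C(655,445),.01);t=atz(*C(421,536),.004);kc=atz(*C(690,430),.01)
print('rod',k,t,np.linalg.norm(k-t),'knob end',kc,'yaw',np.degrees(np.arctan2(*(t-k)[1::-1])))
h=lambda a,b:(a*.058,b*.044,.006)
op=[(h(-1,1),A(420,113)),(h(1,1),A(625,53)),(h(1,-1),A(690,172)),((0,-.04,.006),A(575,190)),(h(-1,1),B(685,262)),((-.07,.055,.006),A(383,92)),((.07,.055,.006),A(638,32)),
 (h(-1,-1),C(228,475)),((-.07,-.055,.006),C(236,443)),((0,-.04,.006),C(130,549))]
fit(op,[.6,0,-.4],'plate')
E
python3 fit2.py; python3 -c "
from h import *
mv([.655,.229,.2],139.5);mv([.6,.25,.25],139.5)"
```

```text
shaker w [0.4471 0.2418] -74.65831088809959 res px [-0.2 -0.5  0.5 -0.6 -0.1  0.4  0.6  0.1 -0.3 -0.   0.3  0.3 -0.1 -0.4
 -0.6  1.8]
shaker s [0.4451 0.2389] -74.43109307456538 res px [ 0.2  0.1  0.1 -0.1 -0.1 -0.1 -0.1  0.1 -0.1 -0. ]
shaker d [0.4495 0.2406] -74.43491308073398 res px [-0.3 -0.3 -0.2 -0.2 -0.1 -1.4  0.1 -0.1  0.2  1.3  0.3  0.9]
shaker all [0.4475 0.2414] -74.54283776047842 res px [-0.7 -0.2  0.  -0.5 -0.4  0.6  0.3  0.2 -0.7  0.2 -0.1  0.5 -0.6 -0.2
 -1.   2.  -0.1 -1.1 -0.2 -1.1 -0.5 -1.2 -0.5 -1.  -0.4 -1.  -1.2 -0.5
 -1.1 -0.4 -1.3 -1.6 -1.  -0.2 -0.9  1.1 -0.7  0.8]
rod [0.5194 0.4163 0.01  ] [0.5912 0.3295 0.004 ] 0.11276192411677158 knob end [0.5086 0.4289 0.01  ] yaw -50.38668230018069
plate [0.6583 0.2317] -41.19203280830222 res px [-1.  -3.3  0.5 -0.7 -0.7 -1.  -0.2 -0.8 -0.3 -1.7  0.6 -1.1  0.8 -0.3
 -0.3 -0.5 -0.2 -0.9 -0.7 -0.8]
[-0.5584, -0.3142, 0.5863] [0.0004, -0.0006, -0.1849] rows 6.2
[-0.4015, -0.1957, 0.4201] [0.0004, -0.0006, -0.1849] rows 4.6
```

>>> {"method": "move_arm", "body": {
  "increments": [
    [-0.567, -0.32, 0.5, 0, 0, -0.182, 1],
    [-0.567, -0.32, 0.5, 0, 0, -0.182, 1],
    [-0.567, -0.32, 0.5, 0, 0, -0.182, 1],
    [-0.567, -0.32, 0.5, 0, 0, -0.182, 1],
    [-0.567, -0.32, 0.5, 0, 0, -0.182, 1],
    [-0.567, -0.32, 0.5, 0, 0, -0.182, 1],
    [-0.567, -0.32, 0.5, 0, 0, -0.182, 1],
    [-0.567, -0.32, 0.5, 0, 0, -0.182, 1]
  ]
}}

```text
time_s: 4.17
position: [0.6583, 0.2273, 0.2239]
tcp_rot: [[-0.657, -0.754, -0.006], [-0.754, 0.657, -0.001], [0.004, 0.004, -1.0]]
force: [0.0, 0.3, 1.0]
opening: 0.997
grasp_force: 0.0
```

```bash
python3 - <<'E'
from h import *
import pickle
mv([.6583,.2317,.034],138.8)
c=cap('wrist'); pickle.dump(c,open('w2.pkl','wb'))
cv2.imwrite('pics/w2.png',cv2.resize(c['image'],(800,600),interpolation=cv2.INTER_CUBIC))
E
```

```text
[-0.0139, 0.0071, 0.6329] [0.0013, -0.0014, 0.0006] rows 4.6
```

View pics/w2.png

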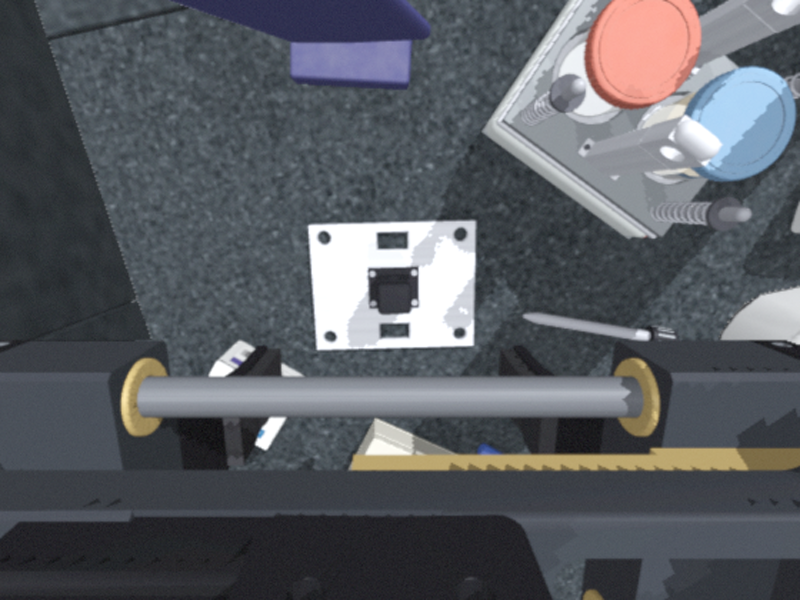

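The plate is in full view: holes at (324,238), (460,233), (330,336) and (460,332), block at (393,290). The rod runs from its nose (527,317) to its knob (655,334).

```bash
cat > fit3.py <<'E'
from h import *
import pickle
exec(open('fit.py').read().split("sh=fit")[0])
W=pickle.load(open('w2.pkl','rb')); C=lambda x,y:(W,(x*.7,y*.7))
h=lambda a,b:(a*.058,b*.044,.005)
p=fit([(h(1,-1),C(324,238)),(h(-1,-1),C(460,233.5)),(h(1,1),C(330,336)),(h(-1,1),C(460,332)),((0,-.04,.005),C(392,241)),((0,.04,.005),C(394,330))],[.65,.23,-.7],'plate')
k=atz(*C(640,331),.01);t=atz(*C(524,316),.004);kc=atz(*C(673,335),.01)
print('rod',k,t,np.linalg.norm(k-t),'knob end',kc,'yaw',np.degrees(np.arctan2(*(t-k)[1::-1])))
mv([p[0],p[1],.034],np.degrees(p[2])+180)
E
python3 fit3.py
```

```text
plate [0.6599 0.2334] -39.34225980215937 res px [-0.5 -0.4  0.3 -0.3 -0.   0.6 -0.2  0.6 -0.  -0.7  0.5  0.4]
rod [0.5217 0.4061 0.01  ] [0.5902 0.3301 0.004 ] 0.10247777812904316 knob end [0.5017 0.4285 0.01  ] yaw -47.97231446725422
[-0.0148, 0.0085, 0.6502] [-0.0003, 0.0005, -0.0092] rows 4.7
```

>>> {"method": "move_arm", "body": {
  "increments": [
    [-0.015, 0.008, 0.3, 0, 0, -0.009, 1],
    [-0.015, 0.008, 0.4, 0, 0, -0.009, 1],
    [-0.015, 0.008, 0.5, 0, 0, -0.009, 1],
    [-0.015, 0.008, 0.65, 0, 0, -0.009, 1],
    [-0.015, 0.008, 0.65, 0, 0, -0.009, 1],
    [-0.015, 0.008, 0.65, 0, 0, -0.009, 1],
    [-0.015, 0.008, 0.65, 0, 0, -0.009, 1]
  ]
}}

```text
time_s: 4.9
position: [0.6597, 0.2326, 0.033]
tcp_rot: [[-0.635, -0.773, -0.001], [-0.773, 0.635, -0.0], [0.001, 0.001, -1.0]]
force: [0.9, 0.6, 0.9]
opening: 1.001
grasp_force: 0.0
```

>>> {"method": "move_arm", "body": {
  "increments": [
    [0, 0, 0, 0, 0, 0, 0],
    [0, 0, 0, 0, 0, 0, 0],
    [0, 0, 0, 0, 0, 0, 0],
    [0, 0, 0, 0, 0, 0, 0],
    [0, 0, 0, 0, 0, 0, 0],
    [0, 0, 0, 0, 0, 0, 0],
    [0, 0, 0, 0, 0, 0, 0]
  ]
}}

```text
time_s: 5.48
position: [0.6609, 0.2316, 0.0326]
tcp_rot: [[-0.636, -0.772, 0.0], [-0.772, 0.636, 0.0], [-0.0, -0.0, -1.0]]
force: [-0.5, -0.6, -0.0]
opening: 0.555
grasp_force: 0.0
```

>>> {"method": "move_arm", "body": {
  "increments": [
    [0, 0, 0, 0, 0, 0, 0],
    [0, 0, 0, 0, 0, 0, 0],
    [0, 0, 0, 0, 0, 0, 0],
    [0, 0, 0, 0, 0, 0, 0],
    [0, 0, 0, 0, 0, 0, 0],
    [0, 0, 0, 0, 0, 0, 0],
    [0, 0, 0, 0, 0, 0, 0]
  ]
}}

```text
time_s: 6.07
position: [0.6604, 0.2317, 0.032]
tcp_rot: [[-0.636, -0.772, -0.001], [-0.772, 0.636, -0.0], [0.0, 0.001, -1.0]]
force: [-0.6, 0.0, -0.8]
opening: 0.294
grasp_force: 30.0
```

>>> {"method": "move_arm", "body": {
  "increments": [
    [0, 0, -0.2, 0, 0, 0, 0],
    [0, 0, -0.4, 0, 0, 0, 0],
    [0, 0, -0.55, 0, 0, 0, 0],
    [0, 0, -0.65, 0, 0, 0, 0],
    [0, 0, -0.7, 0, 0, 0, 0],
    [0, 0, -0.7, 0, 0, 0, 0],
    [0, 0, -0.7, 0, 0, 0, 0]
  ]
}}

```text
time_s: 6.65
position: [0.663, 0.2318, 0.2465]
tcp_rot: [[-0.636, -0.772, 0.009], [-0.772, 0.636, 0.001], [-0.006, -0.006, -1.0]]
force: [-0.2, 0.2, -2.2]
opening: 0.295
grasp_force: 30.0
```

```bash
cat > rel.py <<'E'
from h import *
import pickle
# shaker pose estimate; print the move taking TCP to shaker-frame offset
SH=np.array([.4473,.2412]); SY=-74.6
print(bot.read_state()['grasp_force'],bot.read_state()['opening'],bot.read_state()['position'])
mv([SH[0],SH[1],.25],SY+180)
E
python3 rel.py
```

```text
29.998134593479335 0.29450731117429313 [0.66295042 0.2317994  0.24646264]
[0.4328, 0.5746, -0.018] [-0.0012, 0.0026, 0.1951] rows 5.2
```

```bash
python3 -c "
from h import *
mv([.530,.264,.25],105.4)"
```

```text
[0.1989, 0.4102, -0.0155] [-0.0012, 0.0026, 0.1951] rows 4.9
```

>>> {"method": "move_arm", "body": {
  "increments": [
    [0.199, 0.41, -0.015, 0, 0, 0.195, 0],
    [0.199, 0.41, -0.015, 0, 0, 0.195, 0],
    [0.199, 0.41, -0.015, 0, 0, 0.195, 0],
    [0.199, 0.41, -0.015, 0, 0, 0.195, 0],
    [0.199, 0.41, -0.015, 0, 0, 0.195, 0],
    [0.199, 0.41, -0.015, 0, 0, 0.195, 0],
    [0.199, 0.41, -0.015, 0, 0, 0.195, 0],
    [0.199, 0.41, -0.015, 0, 0, 0.195, 0],
    [0.199, 0.41, -0.015, 0, 0, 0.195, 0]
  ]
}}

```text
time_s: 7.4
position: [0.5282, 0.2634, 0.2458]
tcp_rot: [[-0.964, -0.267, -0.001], [-0.267, 0.964, -0.0], [0.001, -0.0, -1.0]]
force: [-0.1, 0.4, -2.1]
opening: 0.296
grasp_force: 30.0
```

```bash
python3 - <<'E'
from h import *
import pickle
c=cap('wrist'); pickle.dump(c,open('w3.pkl','wb'));s=bot.read_state();print(s['position'],s['tcp_rot'])
cv2.imwrite('pics/w3.png',cv2.resize(c['image'][0:260,130:476],(798,600),interpolation=cv2.INTER_CUBIC))
E
```

```text
[0.52830398 0.26337225 0.24599301] [[-9.63913512e-01 -2.66214186e-01 -8.65539465e-04]
 [-2.66213971e-01  9.63913893e-01 -3.57510914e-04]
 [ 9.29479993e-04 -1.14190903e-04 -9.99999562e-01]]
```

View pics/w3.png

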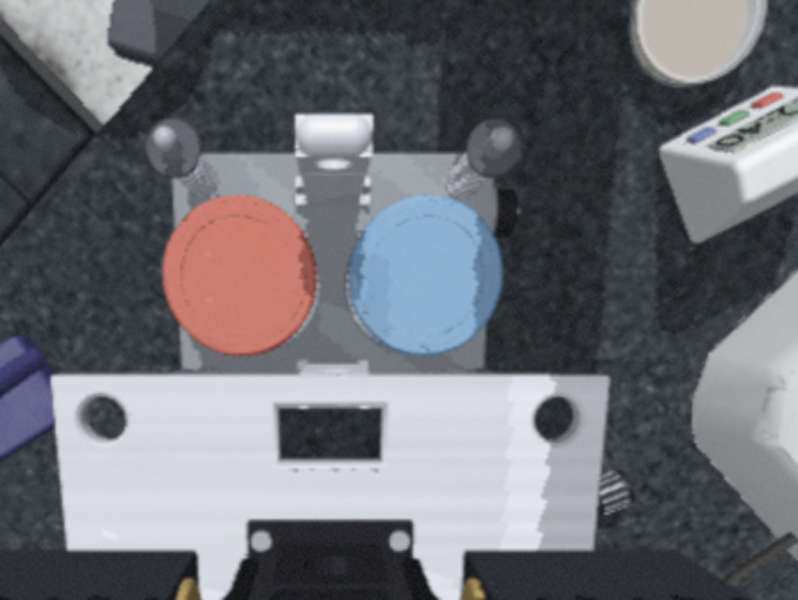

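The plate is held level over the bench. In the crop its front edge runs from (53,376) to (608,376), with the slot at (330,433) and holes at (102,417) and (555,418). The cups are at (239,274) and (424,274), and the near post's eye is at (334,163).

```bash
cat > fit4.py <<'E'
from h import *
import pickle
exec(open('fit.py').read().split("sh=fit")[0])
W=pickle.load(open('w3.pkl','rb')); C=lambda x,y:(W,(130+x/2.3064,y/2.3077))
sh=fit([((.036,0,.117),C(239,274)),((-.036,0,.117),C(424,274)),((0,-.034,.1435),C(334,163)),((.012,-.046,.148),C(295,114)),((-.012,-.046,.148),C(373,114))],[.45,.24,-1.3],'shaker')
ob=[((.058,-.044),C(102,417)),((-.058,-.044),C(555,418)),((0,-.04),C(330,433)),((.07,-.055),C(53,376)),((-.07,-.055),C(608,376)),((.0135,-.0475),C(275,405)),((-.0135,-.0475),C(385,405))]
f=lambda p:np.concatenate([proj(o[0],w(p,(*m,p[3]+.006)))-o[1] for m,o in ob])
r=least_squares(f,[.53,.26,-1.3,.21]);print('plate',r.x,np.degrees(r.x[2]),np.round(f(r.x),1))
d=sh[:2]-r.x[:2]; print('world shift',d,'yaw diff',np.degrees(sh[2]-r.x[2]),'TCP-plate z',.246-r.x[3])
s=bot.read_state(); T=np.array(s['tcp_rot']).T@[d[0],d[1],0]; print('tool shift',T/.3, 'plate in tool',np.array(s['tcp_rot']).T@(r.x[[0,1,3]]-s['position']))
E
python3 fit4.py
```

```text
shaker [0.4468 0.2411] -74.86984856073319 res px [-0.4 -0.7  1.2 -0.2 -0.2 -1.3  0.7  0.9 -0.9  1.1]
plate [ 0.5303  0.2629 -1.3023  0.2119] -74.61835041143416 [ 0.5  0.5  0.5  0.3 -0.1  0.4 -0.4 -0.6 -0.3 -0.3  0.8 -0.1 -1.  -0.1]
world shift [-0.0835 -0.0219] yaw diff -0.2514981492990197 TCP-plate z 0.03413111082345993
tool shift [0.2876 0.0037 0.0001] plate in tool [-0.0019 -0.0011  0.0345]
```

>>> {"method": "move_arm", "body": {
  "increments": [
    [0.1, 0.003, 0, 0, 0, 0, 0],
    [0.2, 0.003, 0, 0, 0, 0, 0],
    [0.287, 0.003, 0, 0, 0, 0, 0],
    [0.287, 0.003, 0, 0, 0, 0, 0],
    [0.287, 0.003, 0, 0, 0, 0, 0],
    [0.287, 0.003, 0, 0, 0, 0, 0],
    [0.287, 0.003, 0, 0, 0, 0, 0]
  ]
}}

```text
time_s: 8.13
position: [0.4463, 0.2421, 0.2472]
tcp_rot: [[-0.964, -0.266, 0.002], [-0.266, 0.964, 0.001], [-0.002, 0.0, -1.0]]
force: [-1.1, 0.0, -1.7]
opening: 0.296
grasp_force: 30.0
```

```bash
python3 - <<'E'
from h import *
s=bot.read_state();R0=np.array(s['tcp_rot']);p=s['position']+R0@[-.0019,-.0011,.0335]
print(s['position'],p,'want .447,.2411; tool err',R0.T@(np.array([.447,.2411,.1215])-p)/.3,s['force'])
E
```

```text
[0.44632066 0.24207406 0.24719069] [0.4485247 0.2415404 0.2136955] want .447,.2411; tool err [ 6.05203906e-03 -6.53385331e-05  3.07304270e-01] [-1.05214769  0.0445072  -1.72449002]
```

>>> {"method": "move_arm", "body": {
  "increments": [
    [0.005, 0, 0.05, 0, 0, 0, 0],
    [0.005, 0, 0.1, 0, 0, 0, 0],
    [0.005, 0, 0.15, 0, 0, 0, 0],
    [0.005, 0, 0.17, 0, 0, 0, 0],
    [0.005, 0, 0.19, 0, 0, 0, 0],
    [0.005, 0, 0.21, 0, 0, 0, 0],
    [0.005, 0, 0.22, 0, 0, 0, 0],
    [0.005, 0, 0.22, 0, 0, 0, 0]
  ]
}}

```text
time_s: 8.8
position: [0.4439, 0.2415, 0.1806]
tcp_rot: [[-0.964, -0.266, 0.001], [-0.266, 0.964, 0.0], [-0.001, -0.0, -1.0]]
force: [1.3, 0.5, -2.6]
opening: 0.296
grasp_force: 30.0
```

>>> {"method": "move_arm", "body": {
  "increments": [
    [0, 0, 0.02, 0, 0, 0, 0],
    [0, 0, 0.035, 0, 0, 0, 0],
    [0, 0, 0.045, 0, 0, 0, 0],
    [0, 0, 0.055, 0, 0, 0, 0],
    [0, 0, 0.062, 0, 0, 0, 0],
    [0, 0, 0.062, 0, 0, 0, 0]
  ]
}}

```text
time_s: 9.3
position: [0.4439, 0.2415, 0.162]
tcp_rot: [[-0.964, -0.266, 0.002], [-0.266, 0.964, 0.0], [-0.002, 0.0, -1.0]]
force: [3.1, 1.1, -3.3]
opening: 0.293
grasp_force: 30.0
```

>>> {"method": "move_arm", "body": {
  "increments": [
    [-0.005, 0, 0, 0, 0, 0, 0],
    [-0.005, 0, 0.01, 0, 0, 0, 0],
    [-0.005, 0, 0.018, 0, 0, 0, 0],
    [-0.005, 0, 0.018, 0, 0, 0, 0],
    [-0.005, 0, 0.018, 0, 0, 0, 0]
  ]
}}

```text
time_s: 9.72
position: [0.444, 0.2416, 0.1564]
tcp_rot: [[-0.964, -0.266, -0.001], [-0.266, 0.964, -0.0], [0.001, 0.0, -1.0]]
force: [0.9, -0.4, -1.8]
opening: 0.295
grasp_force: 30.0
```

>>> {"method": "move_arm", "body": {
  "increments": [
    [-0.002, 0, 0.004, 0, 0, 0, 0],
    [-0.002, 0, 0.008, 0, 0, 0, 0],
    [-0.002, 0, 0.008, 0, 0, 0, 0],
    [-0.002, 0, 0.008, 0, 0, 0, 0]
  ]
}}

```text
time_s: 10.05
position: [0.4449, 0.2419, 0.1542]
tcp_rot: [[-0.964, -0.266, -0.001], [-0.266, 0.964, -0.0], [0.001, -0.0, -1.0]]
force: [-0.7, 0.6, -1.8]
opening: 0.295
grasp_force: 30.0
```

>>> {"method": "move_arm", "body": {
  "increments": [
    [0, 0, 0.004, 0, 0, 0, 0],
    [0, 0, 0.007, 0, 0, 0, 0],
    [0, 0, 0.007, 0, 0, 0, 0],
    [0, 0, 0.007, 0, 0, 0, 0]
  ]
}}

```text
time_s: 10.38
position: [0.4452, 0.2419, 0.1526]
tcp_rot: [[-0.964, -0.266, 0.0], [-0.266, 0.964, 0.0], [-0.0, 0.0, -1.0]]
force: [-1.1, -1.6, 2.8]
opening: 0.294
grasp_force: 30.0
```

>>> {"method": "move_arm", "body": {
  "increments": [
    [0, 0, 0, 0, 0, 0, 0.6],
    [0, 0, 0, 0, 0, 0, 0.6],
    [0, 0, 0, 0, 0, 0, 0.6],
    [0, 0, 0, 0, 0, 0, 0.6],
    [0, 0, -0.1, 0, 0, 0, 0.6],
    [0, 0, -0.2, 0, 0, 0, 0.8],
    [0, 0, -0.33, 0, 0, 0, 1],
    [0, 0, -0.46, 0, 0, 0, 1],
    [0, 0, -0.6, 0, 0, 0, 1],
    [0, 0, -0.6, 0, 0, 0, 1]
  ]
}}

```text
time_s: 11.22
position: [0.4496, 0.2434, 0.3406]
tcp_rot: [[-0.964, -0.266, 0.017], [-0.266, 0.964, 0.005], [-0.017, 0.0, -1.0]]
force: [0.2, 0.0, 1.2]
opening: 0.891
grasp_force: 0.0
```

```bash
python3 -c "
from h import *
mv([.53,.30,.33],41)"
```

```text
[-0.3081, 0.1106, 0.0408] [0.0032, 0.0049, 0.358] rows 9.0
```

```bash
python3 -c "
from h import *
mv([.565,.33,.27],41)"
```

```text
[-0.4436, 0.176, 0.2432] [0.0032, 0.0049, 0.358] rows 9.0
```

>>> {"method": "move_arm", "body": {
  "increments": [
    [-0.444, 0.176, 0.1, 0, 0.005, 0.358, 1],
    [-0.444, 0.176, 0.1, 0, 0.005, 0.358, 1],
    [-0.444, 0.176, 0.24, 0, 0.005, 0.358, 1],
    [-0.444, 0.176, 0.24, 0, 0.005, 0.358, 1],
    [-0.444, 0.176, 0.24, 0, 0.005, 0.358, 1],
    [-0.444, 0.176, 0.24, 0, 0.005, 0.358, 1],
    [-0.444, 0.176, 0.24, 0, 0.005, 0.358, 1],
    [-0.444, 0.176, 0.24, 0, 0.005, 0.358, 1],
    [-0.444, 0.176, 0.24, 0, 0.005, 0.358, 1],
    [-0.444, 0.176, 0.24, 0, 0.005, 0.358, 1]
  ]
}}

```text
time_s: 12.05
position: [0.5595, 0.3282, 0.2595]
tcp_rot: [[-0.654, 0.756, -0.015], [0.756, 0.654, 0.004], [0.013, -0.009, -1.0]]
force: [-0.0, -0.6, 0.6]
opening: 1.0
grasp_force: 0.0
```

```bash
python3 - <<'E'
from h import *
import pickle
c=cap('wrist'); pickle.dump(c,open('w4.pkl','wb'));print(bot.read_state()['position'])
for p in [(.5194,.4163,.01),(.5912,.3295,.004),(.447,.241,.13)]: print(proj(c,p))
cv2.imwrite('pics/w4.png',cv2.resize(c['image'][0:300,140:540],(800,600),interpolation=cv2.INTER_CUBIC))
E
```

```text
[0.55943686 0.32815352 0.25964658]
[295.86293681 120.21630783]
[292.34567355 206.5556126 ]
[123.91617312 204.63995949]
```

View pics/w4.png

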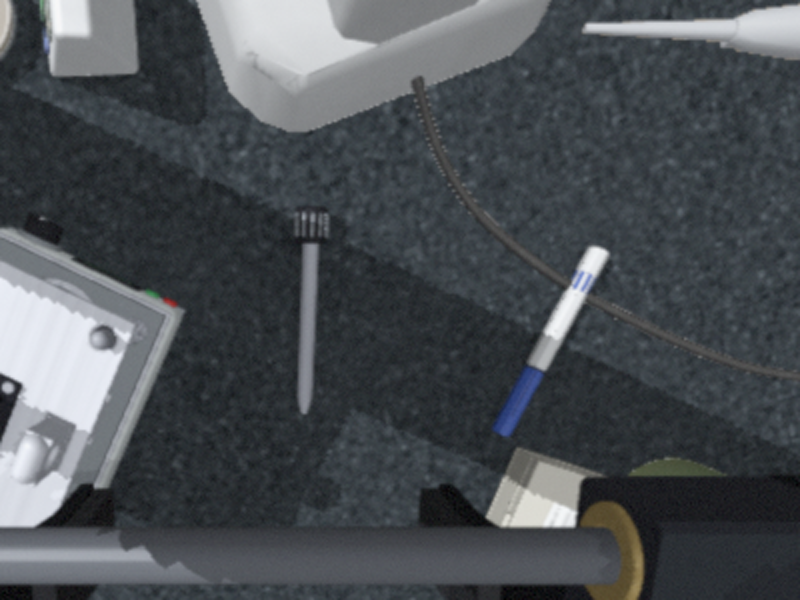

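The rod is clear: knob from (312,208) to (311,240), nose at (304,413). The microscope base edge at (290,130) leaves about 50 mm. The plate is on the shaker with a pin through its hole at (102,337).

```bash
python3 - <<'E'
from h import *
import pickle
c=pickle.load(open('w4.pkl','rb')); C=lambda x,y:(140+x/2,y/2)
k=atz(c,C(311,242),.008);t=atz(c,C(304,415),.004);e=atz(c,C(313,207),.018)
print(k,t,np.linalg.norm(k-t),e); u=(t-k)[:2];u/=np.linalg.norm(u);yaw=np.degrees(np.arctan2(u[1],u[0]));print(yaw)
g=k[:2]-u*.0115; g2=t[:2]-u*.1235; print('grip',g,g2)
g=(g+g2)/2
mv([*g,.10],yaw+90);mv([*g,.0145],yaw+90)
E
```

```text
[0.51968744 0.41548492 0.008     ] [0.5917209 0.3282029 0.004    ] 0.11323855113792644 [0.50693474 0.43059825 0.018     ]
-50.46729389949615
grip [0.51236748 0.42435442] [0.51311086 0.42345368]
[0.336, 0.0972, 0.5357] [-0.0028, -0.004, 0.0088] rows 4.6
[0.3324, 0.0997, 0.8206] [-0.0028, -0.004, 0.0088] rows 6.4
```

>>> {"method": "move_arm", "body": {
  "increments": [
    [0.15, 0.05, 0.3, -0.003, -0.004, 0.009, 1],
    [0.336, 0.097, 0.535, -0.003, -0.004, 0.009, 1],
    [0.336, 0.097, 0.535, -0.003, -0.004, 0.009, 1],
    [0.336, 0.097, 0.535, -0.003, -0.004, 0.009, 1],
    [0.336, 0.097, 0.535, -0.003, -0.004, 0.009, 1],
    [0.336, 0.097, 0.535, -0.003, -0.004, 0.009, 1],
    [0.336, 0.097, 0.535, -0.003, -0.004, 0.009, 1],
    [0.336, 0.097, 0.535, -0.003, -0.004, 0.009, 0.7],
    [0.336, 0.097, 0.535, -0.003, -0.004, 0.009, 0.7],
    [0.336, 0.097, 0.535, -0.003, -0.004, 0.009, 0.7]
  ]
}}

```text
time_s: 12.93
position: [0.5151, 0.4238, 0.1031]
tcp_rot: [[-0.633, 0.774, 0.005], [0.774, 0.633, 0.003], [-0.001, 0.005, -1.0]]
force: [-1.2, -0.9, -0.3]
opening: 0.853
grasp_force: 0.0
```

```bash
python3 -c "
from h import *
s=bot.read_state();print(s['position'],s['force'],s['opening'])
mv([.5127,.4239,.0155],39.53)"
```

```text
[0.51509808 0.42378795 0.10309213] [-1.23812945 -0.91022898 -0.25772943] 0.8533025367120385
[0.0056, -0.0075, 0.2919] [0.0017, 0.0003, -0.0013] rows 2.1
```

>>> {"method": "move_arm", "body": {
  "increments": [
    [0.005, -0.006, 0.1, 0.001, 0, -0.001, 0.7],
    [0.005, -0.006, 0.2, 0.001, 0, -0.001, 0.7],
    [0.005, -0.006, 0.26, 0.001, 0, -0.001, 0.7],
    [0.005, -0.006, 0.285, 0.001, 0, -0.001, 0.7],
    [0.005, -0.006, 0.285, 0.001, 0, -0.001, 0.7],
    [0.005, -0.006, 0.285, 0.001, 0, -0.001, 0.7],
    [0.005, -0.006, 0.285, 0.001, 0, -0.001, 0.7]
  ]
}}

```text
time_s: 13.52
position: [0.5124, 0.4248, 0.0173]
tcp_rot: [[-0.636, 0.771, 0.002], [0.771, 0.636, 0.001], [-0.001, 0.002, -1.0]]
force: [-0.8, -0.6, -0.3]
opening: 0.7
grasp_force: 0.0
```

```bash
python3 -c "
from h import *
s=bot.read_state();print(s['position'],s['force'],s['opening'])
mv([.5127,.4239,.0145],39.53)"
```

```text
[0.51243109 0.42476284 0.01725844] [-0.79486102 -0.55920972 -0.34832554] 0.7001276027674439
[-0.0028, -0.0012, 0.0092] [0.0006, 0.0002, -0.0001] rows 0.1
```

>>> {"method": "move_arm", "body": {
  "increments": [
    [-0.003, 0, 0.007, 0, 0, 0, 0.4],
    [-0.003, 0, 0.007, 0, 0, 0, 0],
    [-0.003, 0, 0.007, 0, 0, 0, 0],
    [-0.003, 0, 0.007, 0, 0, 0, 0],
    [-0.003, 0, 0.007, 0, 0, 0, 0],
    [-0.003, 0, 0.007, 0, 0, 0, 0],
    [-0.003, 0, 0.007, 0, 0, 0, 0],
    [-0.003, 0, 0.007, 0, 0, 0, 0],
    [-0.003, 0, 0.007, 0, 0, 0, 0],
    [-0.003, 0, 0.007, 0, 0, 0, 0]
  ]
}}

```text
time_s: 14.35
position: [0.5114, 0.4235, 0.0132]
tcp_rot: [[-0.637, 0.771, -0.001], [0.771, 0.637, -0.001], [-0.0, -0.002, -1.0]]
force: [-1.1, -0.5, 0.7]
opening: 0.206
grasp_force: 30.0
```

>>> {"method": "move_arm", "body": {
  "increments": [
    [0, 0, -0.05, 0, 0, 0, 0],
    [0, 0, -0.1, 0, 0, 0, 0],
    [0, 0, -0.15, 0, 0, 0, 0],
    [0, 0, -0.15, 0, 0, 0, 0]
  ]
}}

```text
time_s: 14.68
position: [0.5136, 0.4249, 0.0621]
tcp_rot: [[-0.637, 0.771, 0.004], [0.771, 0.637, 0.002], [-0.001, 0.005, -1.0]]
force: [0.5, 1.3, -1.0]
opening: 0.203
grasp_force: 30.0
```

```bash
python3 - <<'E'
from h import *
import pickle
c=cap('wrist'); pickle.dump(c,open('w5.pkl','wb'))
s=bot.read_state();print(s['position'],s['opening'],s['grasp_force'],s['force'],s['moment'])
# predicted rod line if level/held 3deg down
for n in ['scene','side']:
    d=cap(n); pickle.dump(d,open(n+'5.pkl','wb'))
g=c['image'][0:280].astype(float).mean(2); print(g.shape)
p=np.array(s['position']);R0=np.array(s['tcp_rot'])
for q in [(0,0,.003),(-.0115,0,.003),(-.06,0,.003),(-.1235,0,.003),(-.1235,0,.0095),(-.1235,0,.02)]: print(q,proj(c,p+R0@q))
E
```

```text
[0.51290266 0.42443456 0.06067656] 0.200209397281259 29.999044239521027 [-0.16560989 -0.39321991 -0.56316383] [-0.03841166  0.02600818  0.04202174]
(280, 560)
(0, 0, 0.003) [270.91050073 262.66972128]
(-0.0115, 0, 0.003) [270.94832904 281.88979543]
(-0.06, 0, 0.003) [271.09489504 356.35808715]
(-0.1235, 0, 0.003) [271.25997503 440.23310089]
(-0.1235, 0, 0.0095) [271.28650165 430.88528683]
(-0.1235, 0, 0.02) [271.32602999 416.95574699]
```

>>> {"method": "move_arm", "body": {
  "increments": [
    [0, 0, 0.05, 0, 0, 0, 0],
    [0, 0, 0.1, 0, 0, 0, 0],
    [0, 0, 0.145, 0, 0, 0, 0],
    [0, 0, 0.158, 0, 0, 0, 0],
    [0, 0, 0.158, 0, 0, 0, 0]
  ]
}}

```text
time_s: 15.25
position: [0.5106, 0.4231, 0.0115]
tcp_rot: [[-0.637, 0.771, -0.004], [0.771, 0.637, -0.003], [0.0, -0.004, -1.0]]
force: [-3.1, -1.8, 10.2]
opening: 0.205
grasp_force: 36.1
```

>>> {"method": "move_arm", "body": {
  "increments": [
    [0, 0, 0, 0, 0, 0, 0.35],
    [0, 0, 0, 0, 0, 0, 0.35],
    [0, 0, 0, 0, 0, 0, 0.35]
  ]
}}

```text
time_s: 15.5
position: [0.507, 0.4201, 0.0115]
tcp_rot: [[-0.637, 0.77, -0.012], [0.771, 0.637, -0.009], [0.0, -0.015, -1.0]]
force: [-9.0, -8.7, 18.3]
opening: 0.318
grasp_force: 9.4
```

>>> {"method": "move_arm", "body": {
  "increments": [
    [0, 0, -0.006, 0, 0, 0, 0.4],
    [0, 0, -0.006, 0, 0, 0, 0.4],
    [0, 0, -0.006, 0, 0, 0, 0.4],
    [0, 0, -0.006, 0, 0, 0, 0.4]
  ]
}}

```text
time_s: 15.83
position: [0.5116, 0.4235, 0.0119]
tcp_rot: [[-0.636, 0.771, -0.002], [0.771, 0.636, -0.001], [-0.0, -0.002, -1.0]]
force: [0.0, 0.6, 0.4]
opening: 0.395
grasp_force: 0.0
```

```bash
python3 -c "
from h import *
s=bot.read_state();print(s['position'],s['force'],s['opening'],s['grasp_force'])
mv([.5127,.4239,.0125],39.53)"
```

```text
[0.51157433 0.4235488  0.01188632] [0.03074264 0.62651749 0.40719254] 0.39462430913627283 0.0
[-0.0015, 0.0036, -0.0021] [-0.0006, 0.0, -0.0] rows 0.0
```

Tips are now about 1 mm above the bench and free of contact. Regrip here.

>>> {"method": "move_arm", "body": {
  "increments": [
    [0, 0, 0, 0, 0, 0, 0],
    [0, 0, 0, 0, 0, 0, 0],
    [0, 0, 0, 0, 0, 0, 0],
    [0, 0, 0, 0, 0, 0, 0],
    [0, 0, 0, 0, 0, 0, 0],
    [0, 0, 0, 0, 0, 0, 0]
  ]
}}

```text
time_s: 16.33
position: [0.5114, 0.4235, 0.0125]
tcp_rot: [[-0.636, 0.771, -0.001], [0.771, 0.636, -0.001], [-0.0, -0.002, -1.0]]
force: [0.7, -0.6, -1.3]
opening: 0.208
grasp_force: 30.0
```

>>> {"method": "move_arm", "body": {
  "increments": [
    [0, 0, 0, 0, 0, 0, 0],
    [0, 0, -0.03, 0, 0, 0, 0],
    [0, 0, -0.06, 0, 0, 0, 0],
    [0, 0, -0.1, 0, 0, 0, 0],
    [0, 0, -0.1, 0, 0, 0, 0]
  ]
}}

```text
time_s: 16.75
position: [0.5134, 0.4247, 0.0461]
tcp_rot: [[-0.637, 0.771, 0.004], [0.771, 0.637, 0.002], [-0.001, 0.004, -1.0]]
force: [0.4, -0.1, -0.7]
opening: 0.21
grasp_force: 30.0
```

>>> {"method": "move_arm", "body": {
  "increments": [
    [0, 0, 0, 0, 0, 0, 0],
    [0, 0, 0, 0, 0, 0, 0],
    [0, 0, 0, 0, 0, 0, 0],
    [0, 0, 0, 0, 0, 0, 0]
  ]
}}

```text
time_s: 17.08
position: [0.5111, 0.4233, 0.0422]
tcp_rot: [[-0.636, 0.771, -0.002], [0.771, 0.636, -0.002], [0.0, -0.003, -1.0]]
force: [-0.7, 0.2, -0.6]
opening: 0.202
grasp_force: 30.0
```

>>> {"method": "move_arm", "body": {
  "increments": [
    [0, 0, -0.12, 0, 0, 0, 0],
    [0, 0, -0.24, 0, 0, 0, 0],
    [0, 0, -0.36, 0, 0, 0, 0],
    [0, 0, -0.48, 0, 0, 0, 0],
    [0, 0, -0.59, 0, 0, 0, 0],
    [0, 0, -0.59, 0, 0, 0, 0],
    [0, 0, -0.59, 0, 0, 0, 0]
  ]
}}

```text
time_s: 17.67
position: [0.5128, 0.4244, 0.2221]
tcp_rot: [[-0.637, 0.771, 0.003], [0.771, 0.637, 0.001], [-0.001, 0.003, -1.0]]
force: [0.1, -0.6, -1.3]
opening: 0.205
grasp_force: 30.0
```

```bash
python3 -c "
from h import *
s=bot.read_state();print(s['position'],s['force'],s['opening'],s['grasp_force'])
mv([.635,.293,.22],-74.6)"
```

```text
[0.51284766 0.42444582 0.22212675] [ 0.10478687 -0.64807222 -1.31349622] 0.20525628686474132 29.99604642391205
[-0.5971, 0.0351, 0.0078] [0.001, -0.0009, 0.6341] rows 15.9
```

>>> {"method": "move_arm", "body": {
  "increments": [
    [-0.597, 0.035, 0, 0, 0, 0.3, 0],
    [-0.597, 0.035, 0, 0, 0, 0.3, 0],
    [-0.597, 0.035, 0, 0, 0, 0.3, 0],
    [-0.597, 0.035, 0, 0, 0, 0.3, 0],
    [-0.597, 0.035, 0, 0, 0, 0.3, 0],
    [-0.597, 0.035, 0, 0, 0, 0.3, 0],
    [-0.597, 0.035, 0, 0, 0, 0.3, 0],
    [-0.597, 0.035, 0, 0, 0, 0.3, 0],
    [-0.597, 0.035, 0, 0, 0, 0.3, 0]
  ]
}}

```text
time_s: 18.42
position: [0.6326, 0.2915, 0.2164]
tcp_rot: [[0.252, 0.968, -0.007], [0.968, -0.252, -0.003], [-0.004, -0.006, -1.0]]
force: [-0.2, 0.0, -0.9]
opening: 0.206
grasp_force: 30.0
```

```bash
python3 -c "
from h import *
s=bot.read_state();print(s['position'],s['force'],s['opening'],s['grasp_force'])
mv([.635,.293,.22],-74.6)"
```

```text
[0.63258933 0.2914513  0.21644477] [-0.20728925  0.03814657 -0.85514396] 0.205823982806756 29.99765932559967
[0.007, 0.0064, -0.0119] [-0.001, 0.0022, 0.3335] rows 8.4
```

>>> {"method": "move_arm", "body": {
  "increments": [
    [0.007, 0.006, 0, 0, 0, 0.333, 0],
    [0.007, 0.006, 0, 0, 0, 0.333, 0],
    [0.007, 0.006, 0, 0, 0, 0.333, 0],
    [0.007, 0.006, 0, 0, 0, 0.333, 0],
    [0.007, 0.006, 0, 0, 0, 0.333, 0],
    [0.007, 0.006, 0, 0, 0, 0.333, 0],
    [0.007, 0.006, 0, 0, 0, 0.333, 0],
    [0.007, 0.006, 0, 0, 0, 0.333, 0],
    [0.007, 0.006, 0, 0, 0, 0.333, 0],
    [0.007, 0.006, 0, 0, 0, 0.333, 0]
  ]
}}

```text
time_s: 19.25
position: [0.635, 0.2937, 0.2176]
tcp_rot: [[0.963, 0.27, -0.005], [0.27, -0.963, -0.002], [-0.005, 0.001, -1.0]]
force: [-0.2, -0.9, -0.9]
opening: 0.209
grasp_force: 30.0
```

```bash
python3 - <<'E'
from h import *
import pickle
mv([.632,.292,.16],-74.6)
s=bot.read_state();print(s['position'],s['tcp_rot'],s['opening'])
p=np.array(s['position']);R0=np.array(s['tcp_rot'])
out=[]
for n in ['scene','side']:
    d=cap(n); pickle.dump(d,open(n+'6.pkl','wb'))
    for q in [(-.0115,0,.003),(-.1235,0,.003),(-.1235,0,.0095)]: print(n,q,proj(d,p+R0@q))
    print([proj(d,x) for x in [(.447,.2411,.16)]])
    print('net',[(np.round(x['location']),round(x['conf'],2)) for x in nets.find_in(n,'rod_nose')[:2]],[(np.round(x['location']),round(x['conf'],2)) for x in nets.find_in(n,'rod')[:2]])
E
```

```text
[-0.0103, 0.0025, 0.192] [0.0003, 0.0016, 0.0015] rows 1.4
[0.63504408 0.29369933 0.21756817] [[ 9.62804831e-01  2.70156342e-01 -4.73384156e-03]
 [ 2.70148136e-01 -9.62816007e-01 -2.30670418e-03]
 [-5.18098919e-03  9.42067449e-04 -9.99986135e-01]] 0.20867486415595263
scene (-0.0115, 0, 0.003) [296.947731  128.4697754]
scene (-0.1235, 0, 0.003) [282.70868958 158.74693123]
scene (-0.1235, 0, 0.0095) [282.79565798 160.88012705]
[array([273.70134602, 197.64780102])]
net [(array([291., 138.]), 0.78)] [(array([294., 140.]), 0.7)]
side (-0.0115, 0, 0.003) [352.44302692 129.66854706]
side (-0.1235, 0, 0.003) [302.61464553 141.82648345]
side (-0.1235, 0, 0.0095) [302.41806031 144.586737  ]
[array([268.61543585, 172.84899358])]
net [(array([334., 135.]), 0.76)] [(array([333., 135.]), 0.62), (array([284., 313.]), 0.16)]
```

```bash
python3 - <<'E'
from h import *
import pickle
a=pickle.load(open('scene6.pkl','rb'))['image'][110:230,250:330]; b=pickle.load(open('side6.pkl','rb'))['image'][115:235,255:375-40]
b=pickle.load(open('side6.pkl','rb'))['image'][115:215,265:365]
a=cv2.resize(a,(400,600),interpolation=cv2.INTER_CUBIC); b=cv2.resize(b,(400,400),interpolation=cv2.INTER_CUBIC); b=np.vstack([b,np.zeros((200,400,3),np.uint8)])
cv2.imwrite('pics/c6.png',np.hstack([a,b]))
E
```

```text
(no output)
```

View pics/c6.png

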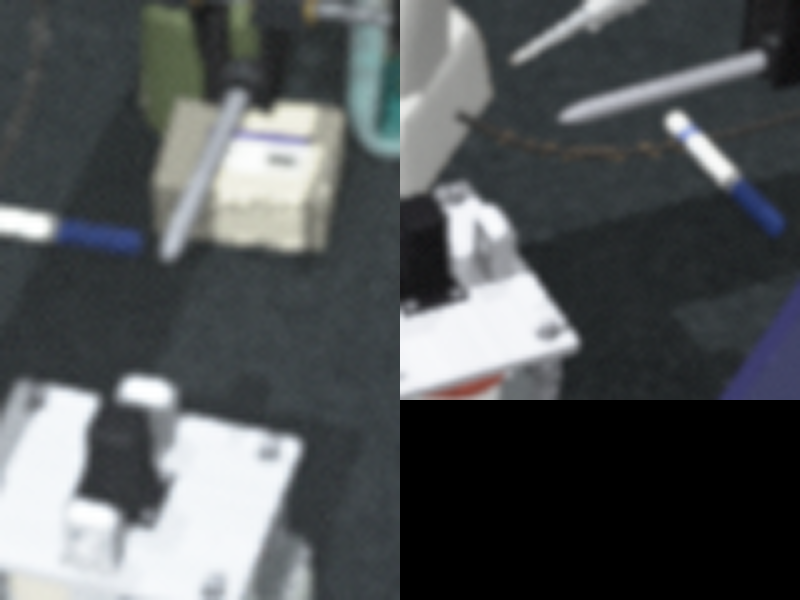

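In the composite, the plate lies over the posts on the shaker. The rod points at the shaker, nose slightly down. The tip is at (168,256) in the left crop and (558,120) in the right.

```bash
python3 - <<'E'
from h import *
exec(open('fit.py').read().split("sh=fit")[0])
def tri(a,b):
    e1,d1=ray(S,a);e2,d2=ray(D,b);q=np.linalg.lstsq(np.c_[d1,-d2],e2-e1,rcond=None)[0]
    return (e1+q[0]*d1+e2+q[1]*d2)/2, np.linalg.norm(e1+q[0]*d1-e2-q[1]*d2)
t,_=tri((283.6,161.2),(304.5,145));k,_=tri((297.6,128.4),(357,130)); print('tip',t,'k',k,t-k,np.linalg.norm(t-k))
print('posts',tri(A(258,246)[1],B(145,121)[1]),tri(A(318,115)[1],B(352,68)[1]))
s=bot.read_state();R0=np.array(s['tcp_rot']); print('tip in tool',R0.T@(t-s['position']))
sh=np.array([.447,.2411]); y=np.array([.964,.2656]);x=np.array([.2656,-.964])
d=t[:2]-sh; print('tip shaker',d@x,d@y,t[2]); d=np.array(s['position'])[:2]-sh; print('tcp shaker',d@x,d@y)
print('yaw tool',np.degrees(np.arctan2(R0[1,1],R0[0,1])))
E
```

```text
tip [0.52   0.2609 0.2059] k [0.6348 0.2956 0.2077] [-0.1148 -0.0348 -0.0018] 0.1200094188764451
posts (array([0.4095, 0.2303, 0.1601]), np.float64(0.0049699127855080405)) (array([0.4861, 0.2514, 0.1597]), np.float64(0.004982852256400816))
tip in tool [-0.1207  0.0005  0.0138]
tip shaker 0.00033499816604494183 0.07557482172617304 0.20587173043245194
tcp shaker -0.0006642074679487943 0.19627133512695452
yaw tool -74.36976614278889
```

>>> {"method": "move_arm", "body": {
  "increments": [
    [0, 0, 0.1, 0, -0.01, 0, 0],
    [0, 0, 0.18, 0, -0.022, 0, 0],
    [0, 0, 0.235, 0, -0.022, 0, 0],
    [0, 0, 0.235, 0, -0.022, 0, 0],
    [0, 0, 0.235, 0, -0.022, 0, 0],
    [0, 0, 0.235, 0, -0.022, 0, 0],
    [0, 0, 0.235, 0, -0.022, 0, 0]
  ]
}}

```text
time_s: 20.23
position: [0.6371, 0.2941, 0.1512]
tcp_rot: [[0.961, 0.269, -0.064], [0.268, -0.963, -0.019], [-0.067, 0.001, -0.998]]
force: [-0.1, 0.5, -1.5]
opening: 0.203
grasp_force: 30.0
```

```bash
cat > tip.py <<'E'
from h import *
np.set_printoptions(precision=4,suppress=True,linewidth=200)
s=bot.read_state();p=np.array(s['position']);R0=np.array(s['tcp_rot']);print(p,R0[:,2],s['opening'],s['force'])
for n in ['scene','side']:
    d=cap(n); g=d['image'].astype(int).mean(2).astype(int)
    t=proj(d,p+R0@[-.1207,.0005,.0138-.0084*1]); m=proj(d,p+R0@[-.07,0,.004]);print(n,'pred tip',t,'mid',m)
    c,r=np.round(t).astype(int); print('cols',c-9,'rows',r-9); print(g[r-9:r+10,c-9:c+16])
E
python3 tip.py
```

```text
[0.6371 0.2941 0.1512] [-0.0644 -0.0188 -0.9977] 0.20296803053586032 [-0.0946  0.4765 -1.5239]
scene pred tip [284.3327 176.7465] mid [290.5192 163.1956]
cols 275 rows 168
[[ 50  53  51  49  53  50  52  50  46  48  57  95 142 176 182 162 125  88  71  68  64  64  63  62  68]
 [ 49  48  46  50  49  49  47  51  49  51  74 119 162 184 175 145 108  77  66  64  65  62  63  62  65]
 [ 51  51  47  49  50  53  49  50  46  59  93 143 173 182 166 128  90  70  63  64  66  64  64  64  66]
 [ 48  51  50  50  47  48  49  46  55  72 117 163 183 176 148 110  78  66  63  64  64  64  62  64  66]
 [ 53  49  49  51  53  47  50  53  58  95 140 176 185 167 131  92  72  67  62  64  65  64  64  65  68]
 [ 51  52  51  50  51  51  52  54  74 116 161 185 178 150 112  77  65  66  66  65  65  67  63  66  66]
 [ 52  55  53  53  53  53  52  57  91 142 175 187 170 132  94  71  66  64  70  67  66  63  65  67  66]
 [ 56  54  51  50  52  49  51  63 107 159 190 185 156 113  80  65  64  63  66  69  68  69  66  64  68]
 [ 54  52  51  49  51  50  51  72 120 174 193 178 138  97  73  61  66  68  67  71  70  73  69  68  65]
 
[... 2363 characters left out ...]
  54  54  54  61  79 100 108 106 100  95  89  84  77  72  67  61  55  53  54  53]
 [ 54  54  53  52  51  51  54  52  55  58  65  66  64  62  64  62  58  57  56  55  51  47  44  44  43]
 [ 59  55  57  55  53  53  55  54  54  51  50  54  54  54  54  52  51  47  49  48  45  41  40  38  38]
 [ 72  59  58  55  55  56  59  58  57  53  48  49  50  49  46  43  43  44  42  41  40  39  37  38  39]
 [ 85  61  56  55  56  60  60  60  56  51  45  41  41  43  40  38  38  39  38  39  38  37  38  39  40]
 [ 87  62  54  52  56  57  58  56  52  47  42  40  39  40  39  40  37  39  38  37  37  38  39  40  40]
 [ 83  59  52  48  46  46  46  45  41  42  40  40  37  39  40  37  39  37  38  36  38  38  38  40  40]]
```

```bash
cat > axis.py <<'E'
from h import *
np.set_printoptions(precision=4,suppress=True,linewidth=200)
s=bot.read_state();p=np.array(s['position']);R0=np.array(s['tcp_rot']);print(p,R0[:,2],s['opening'],s['force'])
P=[]
tips=[]
for n in ['scene','side']:
    d=cap(n); g=d['image'].astype(float).mean(2); pts=[]
    for q in np.linspace(.035,.105,36):
        c=proj(d,p+R0@[-q,0,.0045]); a=proj(d,p+R0@[-q-.005,0,.0045])-c; nrm=np.array([-a[1],a[0]])/np.linalg.norm(a)
        o=np.arange(-7,7.01,.25); v=np.array([cv2.getRectSubPix(g.astype(np.float32),(1,1),tuple((c+nrm*x).astype(float)))[0,0] for x in o])
        m=np.clip(v-100,0,None)
        if m.sum()>50: pts.append(c+nrm*(o@m)/m.sum())
    pts=np.array(pts); l=cv2.fitLine(pts.astype(np.float32),cv2.DIST_HUBER,0,.01,.01).ravel()
    e,d1=ray(d,l[2:]);_,d2=ray(d,l[2:]+l[:2]*20);nn=np.cross(d1,d2);nn/=np.linalg.norm(nn);P.append((nn,nn@e))
    off=(pts-l[2:])@[-l[1],l[0]];print(n,len(pts),'rms',off.std())
u=np.cross(P[0][0],P[1][0]);u/=np.linalg.norm(u);u*=np.sign(-u[0])
# point on axis at TCP's distance
A=np.array([P[0][0],P[1][0],u]);
sh=np.array([.447,.2411]);Y=np.array([.964,.2656]);X=np.array([.2656,-.964])
for q in [0,.06,.12]:
    b=p-R0[:,0]*q; x=np.linalg.solve(A,[P[0][1],P[1][1],u@b]); dd=x[:2]-sh; print(q,'axis pt',x,'in tool',R0.T@(x-p),'shaker x,y',dd@X,dd@Y)
print('dir',u,'pitch deg(+up)',np.degrees(np.arcsin(u[2])),'yaw',np.degrees(np.arctan2(u[1],u[0])))
E
python3 axis.py
```

```text
[0.6369 0.2941 0.151 ] [-0.0647 -0.0189 -0.9977] 0.20576244470626032 [ 0.1231  0.0952 -0.1389]
scene 36 rms 0.4389498866737069
side 36 rms 0.6071494717550794
0 axis pt [0.6369 0.2937 0.1471] in tool [0.0002 0.0004 0.004 ] shaker x,y -0.00027543501323540754 0.19701777281175561
0.06 axis pt [0.5791 0.2778 0.1484] in tool [-0.0597  0.0001  0.0066] shaker x,y -0.000307725034259894 0.137098218962094
0.12 axis pt [0.5213 0.2619 0.1498] in tool [-0.1196 -0.0001  0.0093] shaker x,y -0.00034001505528446173 0.07717866511243232
dir [-0.964  -0.265   0.0229] pitch deg(+up) 1.3142337559740953 yaw -164.6270001748864
```

>>> {"method": "move_arm", "body": {
  "increments": [
    [0, 0, 0.013, 0, 0.006, 0, 0],
    [0, 0, 0.013, 0, 0.006, 0, 0],
    [0, 0, 0.013, 0, 0.006, 0, 0],
    [0, 0, 0.013, 0, 0.006, 0, 0],
    [0, 0, 0.013, 0, 0.006, 0, 0]
  ]
}}

```text
time_s: 20.85
position: [0.636, 0.2938, 0.1455]
tcp_rot: [[0.962, 0.269, -0.049], [0.268, -0.963, -0.015], [-0.051, 0.001, -0.999]]
force: [-0.0, 0.4, -0.4]
opening: 0.205
grasp_force: 30.0
```

```bash
python3 axis.py
```

```text
[0.636  0.2938 0.1455] [-0.0494 -0.0146 -0.9987] 0.20512589016519614 [-0.0448  0.4281 -0.4177]
scene 36 rms 0.2896490997937069
side 36 rms 0.0429683287438613
0 axis pt [0.6362 0.2929 0.1422] in tool [0.0002 0.0009 0.0033] shaker x,y 0.0003716483909239152 0.19617746541010075
0.06 axis pt [0.5784 0.2774 0.1422] in tool [-0.0597  0.0003  0.0063] shaker x,y -8.013013197144559e-05 0.13626332690443457
0.12 axis pt [0.5205 0.2619 0.1423] in tool [-0.1195 -0.0003  0.0094] shaker x,y -0.0005319086548668097 0.07634918839876845
dir [-0.9661 -0.2583  0.0012] pitch deg(+up) 0.06913493207912497 yaw -165.02815085685424
```

>>> {"method": "move_arm", "body": {
  "increments": [
    [0, 0, -0.004, 0, 0, 0, 0],
    [-0.03, 0, -0.003, 0, 0, 0, 0],
    [-0.06, 0, -0.001, 0, 0, 0, 0],
    [-0.08, 0, 0, 0, 0, 0, 0],
    [-0.1, 0, 0.001, 0, 0, 0, 0],
    [-0.115, 0, 0.002, 0, 0, 0, 0],
    [-0.115, 0, 0.002, 0, 0, 0, 0],
    [-0.115, 0, 0.002, 0, 0, 0, 0]
  ]
}}

```text
time_s: 21.62
position: [0.6026, 0.2845, 0.1466]
tcp_rot: [[0.962, 0.269, -0.049], [0.268, -0.963, -0.015], [-0.051, 0.001, -0.999]]
force: [0.0, -0.9, -0.7]
opening: 0.211
grasp_force: 30.0
```

```bash
sed 's/linspace(.035,.105,36)/linspace(.03,.07,21)/' axis.py > axis2.py; python3 axis2.py
```

```text
[0.6026 0.2845 0.1466] [-0.0493 -0.0146 -0.9987] 0.21117280905928035 [ 0.0187 -0.9364 -0.7016]
scene 21 rms 0.04660070591560276
side 21 rms 0.04338174006706813
0 axis pt [0.6028 0.2838 0.1431] in tool [0.0002 0.0007 0.0035] shaker x,y 0.00016537222693951623 0.16152494053308622
0.06 axis pt [0.545  0.268  0.1435] in tool [-0.0597  0.0004  0.0062] shaker x,y 0.00013038088164422047 0.10159107695068051
0.12 axis pt [0.4872 0.2521 0.1439] in tool [-0.1196  0.0002  0.0088] shaker x,y 9.53895363487171e-05 0.04165721336827444
dir [-0.9642 -0.2651  0.0069] pitch deg(+up) 0.3941763847588128 yaw -164.62957522333554
```

>>> {"method": "move_arm", "body": {
  "increments": [
    [-0.02, 0, 0.001, 0, 0, 0, 0],
    [-0.04, 0, 0.002, 0, 0, 0, 0],
    [-0.06, 0, 0.003, 0, 0, 0, 0],
    [-0.07, 0, 0.0035, 0, 0, 0, 0],
    [-0.08, 0, 0.004, 0, 0, 0, 0],
    [-0.08, 0, 0.004, 0, 0, 0, 0],
    [-0.08, 0, 0.004, 0, 0, 0, 0]
  ]
}}

```text
time_s: 22.3
position: [0.5793, 0.278, 0.1465]
tcp_rot: [[0.962, 0.269, -0.05], [0.268, -0.963, -0.015], [-0.052, 0.001, -0.999]]
force: [-0.3, -0.7, -0.6]
opening: 0.208
grasp_force: 30.0
```

>>> {"method": "move_arm", "body": {
  "increments": [
    [-0.007, 0, 0, 0, 0, 0, 0],
    [-0.014, 0, 0.001, 0, 0, 0, 0],
    [-0.02, 0, 0.001, 0, 0, 0, 0],
    [-0.026, 0, 0.001, 0, 0, 0, 0],
    [-0.032, 0, 0.002, 0, 0, 0, 0],
    [-0.032, 0, 0.002, 0, 0, 0, 0]
  ]
}}

```text
time_s: 22.8
position: [0.5703, 0.2755, 0.1465]
tcp_rot: [[0.962, 0.269, -0.049], [0.268, -0.963, -0.014], [-0.051, 0.001, -0.999]]
force: [0.8, 0.1, -0.8]
opening: 0.205
grasp_force: 30.0
```

>>> {"method": "move_arm", "body": {
  "increments": [
    [-0.006, 0, 0, 0, 0, 0, 0],
    [-0.012, 0, 0.001, 0, 0, 0, 0],
    [-0.018, 0, 0.001, 0, 0, 0, 0],
    [-0.024, 0, 0.001, 0, 0, 0, 0],
    [-0.024, 0, 0.001, 0, 0, 0, 0]
  ]
}}

```text
time_s: 23.22
position: [0.5635, 0.2736, 0.1467]
tcp_rot: [[0.962, 0.269, -0.048], [0.268, -0.963, -0.014], [-0.05, 0.001, -0.999]]
force: [3.2, 1.2, -2.6]
opening: 0.206
grasp_force: 30.0
```

>>> {"method": "move_arm", "body": {
  "increments": [
    [-0.006, 0, 0, 0, 0, 0, 0],
    [-0.012, 0, 0.001, 0, 0, 0, 0],
    [-0.018, 0, 0.001, 0, 0, 0, 0],
    [-0.024, 0, 0.001, 0, 0, 0, 0],
    [-0.024, 0, 0.001, 0, 0, 0, 0]
  ]
}}

```text
time_s: 23.63
position: [0.5552, 0.2713, 0.1463]
tcp_rot: [[0.962, 0.269, -0.052], [0.268, -0.963, -0.015], [-0.054, 0.001, -0.999]]
force: [2.5, 0.8, -1.4]
opening: 0.205
grasp_force: 30.0
```

```bash
sed 's/linspace(.035,.105,36)/linspace(.026,.045,11)/' axis.py > axis2.py; python3 axis2.py
```

```text
[0.5552 0.2713 0.1463] [-0.0517 -0.0152 -0.9985] 0.20465453732964003 [ 2.4721  0.7583 -1.437 ]
scene 11 rms 0.023280348794393106
side 11 rms 0.029649570127327513
0 axis pt [0.5556 0.2699 0.1434] in tool [0.0001 0.0015 0.003 ] shaker x,y 0.001074365892069808 0.1123109358416029
0.06 axis pt [0.4975 0.2555 0.1431] in tool [-0.0596 -0.0003  0.0064] shaker x,y -0.0004964709666689532 0.0524628998487168
0.12 axis pt [0.4393 0.2411 0.1429] in tool [-0.1194 -0.0021  0.0099] shaker x,y -0.002067307825407608 -0.007385136144169331
dir [-0.9707 -0.2402 -0.0039] pitch deg(+up) -0.22144535168097398 yaw -166.09962643579493
```

>>> {"method": "move_arm", "body": {
  "increments": [
    [-0.008, 0, 0, 0, 0, 0, 0],
    [-0.016, 0, 0.001, 0, 0, 0, 0],
    [-0.024, 0, 0.001, 0, 0, 0, 0],
    [-0.032, 0, 0.0015, 0, 0, 0, 0],
    [-0.04, 0, 0.002, 0, 0, 0, 0],
    [-0.048, 0, 0.0025, 0, 0, 0, 0],
    [-0.048, 0, 0.0025, 0, 0, 0, 0]
  ]
}}

```text
time_s: 24.32
position: [0.5415, 0.2674, 0.1464]
tcp_rot: [[0.962, 0.269, -0.051], [0.268, -0.963, -0.015], [-0.053, 0.001, -0.999]]
force: [2.3, 1.0, -2.0]
opening: 0.205
grasp_force: 30.0
```

>>> {"method": "move_arm", "body": {
  "increments": [
    [-0.006, 0, 0, 0, 0, 0, 0],
    [-0.012, 0, 0.001, 0, 0, 0, 0],
    [-0.018, 0, 0.001, 0, 0, 0, 0],
    [-0.024, 0, 0.001, 0, 0, 0, 0],
    [-0.03, 0, 0.0015, 0, 0, 0, 0],
    [-0.03, 0, 0.0015, 0, 0, 0, 0]
  ]
}}

```text
time_s: 24.82
position: [0.5333, 0.2652, 0.1465]
tcp_rot: [[0.962, 0.269, -0.05], [0.268, -0.963, -0.015], [-0.052, 0.001, -0.999]]
force: [2.4, 2.3, -2.1]
opening: 0.205
grasp_force: 30.0
```

>>> {"method": "move_arm", "body": {
  "increments": [
    [-0.006, 0, 0, 0, 0, 0, 0],
    [-0.012, 0, 0.001, 0, 0, 0, 0],
    [-0.018, 0, 0.001, 0, 0, 0, 0],
    [-0.024, 0, 0.001, 0, 0, 0, 0],
    [-0.024, 0, 0.001, 0, 0, 0, 0]
  ]
}}

```text
time_s: 25.23
position: [0.5264, 0.2633, 0.1466]
tcp_rot: [[0.962, 0.269, -0.05], [0.268, -0.963, -0.015], [-0.052, 0.001, -0.999]]
force: [3.0, 2.0, -2.9]
opening: 0.209
grasp_force: 30.0
```

>>> {"method": "move_arm", "body": {
  "increments": [
    [-0.006, 0, 0, 0, 0, 0, 0],
    [-0.012, 0, 0.001, 0, 0, 0, 0],
    [-0.018, 0, 0.001, 0, 0, 0, 0],
    [-0.024, 0, 0.001, 0, 0, 0, 0],
    [-0.024, 0, 0.001, 0, 0, 0, 0]
  ]
}}

```text
time_s: 25.65
position: [0.5197, 0.2614, 0.1466]
tcp_rot: [[0.962, 0.269, -0.05], [0.268, -0.963, -0.015], [-0.052, 0.001, -0.999]]
force: [3.8, 3.3, -3.6]
opening: 0.205
grasp_force: 30.0
```

>>> {"method": "move_arm", "body": {
  "increments": [
    [-0.006, -0.001, 0, 0, 0, 0, 0],
    [-0.012, -0.002, 0.001, 0, 0, 0, 0],
    [-0.018, -0.002, 0.001, 0, 0, 0, 0],
    [-0.024, -0.002, 0.001, 0, 0, 0, 0],
    [-0.03, -0.002, 0.0015, 0, 0, 0, 0],
    [-0.036, -0.002, 0.002, 0, 0, 0, 0],
    [-0.042, -0.002, 0.002, 0, 0, 0, 0],
    [-0.042, -0.002, 0.002, 0, 0, 0, 0]
  ]
}}

```text
time_s: 26.32
position: [0.5077, 0.2584, 0.1467]
tcp_rot: [[0.962, 0.269, -0.049], [0.269, -0.963, -0.015], [-0.051, 0.001, -0.999]]
force: [4.2, 2.3, -3.4]
opening: 0.205
grasp_force: 30.0
```

>>> {"method": "move_arm", "body": {
  "increments": [
    [-0.006, 0, 0, 0, 0, 0, 0],
    [-0.012, 0, 0.001, 0, 0, 0, 0],
    [-0.018, 0, 0.001, 0, 0, 0, 0],
    [-0.018, 0, 0.001, 0, 0, 0, 0]
  ]
}}

```text
time_s: 26.65
position: [0.5025, 0.257, 0.1467]
tcp_rot: [[0.962, 0.269, -0.049], [0.269, -0.963, -0.015], [-0.051, 0.001, -0.999]]
force: [3.7, 1.9, -4.5]
opening: 0.202
grasp_force: 30.0
```

>>> {"method": "move_arm", "body": {
  "increments": [
    [-0.003, 0, 0, 0, 0, 0, 0],
    [-0.006, 0, 0, 0, 0, 0, 0],
    [-0.008, 0, 0, 0, 0, 0, 0],
    [-0.008, 0, 0, 0, 0, 0, 0]
  ]
}}

```text
time_s: 26.98
position: [0.5014, 0.2567, 0.1468]
tcp_rot: [[0.962, 0.269, -0.046], [0.268, -0.963, -0.014], [-0.048, 0.001, -0.999]]
force: [6.4, 1.9, -6.0]
opening: 0.208
grasp_force: 30.0
```

>>> {"method": "move_arm", "body": {
  "increments": [
    [0, 0, 0, 0, 0, 0, 0.4],
    [0, 0, 0, 0, 0, 0, 0.4],
    [0, 0, 0, 0, 0, 0, 0.4],
    [0, 0, 0, 0, 0, 0, 0.4],
    [0.06, 0, -0.003, 0, 0, 0, 0.4],
    [0.117, 0, -0.006, 0, 0, 0, 0.4],
    [0.117, 0, -0.006, 0, 0, 0, 0.2],
    [0.117, 0, -0.006, 0, 0, 0, 0],
    [0.117, 0, -0.006, 0, 0, 0, 0],
    [0.117, 0, -0.006, 0, 0, 0, 0]
  ]
}}

```text
time_s: 27.82
position: [0.5318, 0.2655, 0.1464]
tcp_rot: [[0.962, 0.269, -0.053], [0.269, -0.963, -0.016], [-0.055, 0.001, -0.998]]
force: [0.2, -0.2, 0.7]
opening: 0.183
grasp_force: 0.0
```

```bash
cat > st.py <<'E'
from h import *
s=bot.read_state();d=np.array(s['position'][:2])-[.447,.2411];print('tcp shaker xy',d@[.2656,-.964],d@[.964,.2656],s['position'],s['opening'],np.round(s['force'],1))
E
python3 st.py
```

```text
tcp shaker xy -0.0009774914340165194 0.08824518697865165 [0.53182236 0.26548414 0.14644462] 0.18345147607912368 [ 0.2 -0.2  0.7]
```

>>> {"method": "move_arm", "body": {
  "increments": [
    [0, 0, 0, 0, 0, 0, 0],
    [0, 0, 0, 0, 0, 0, 0],
    [-0.01, 0, 0, 0, 0, 0, 0],
    [-0.02, 0, 0.001, 0, 0, 0, 0],
    [-0.028, 0, 0.001, 0, 0, 0, 0],
    [-0.028, 0, 0.001, 0, 0, 0, 0]
  ]
}}

```text
time_s: 28.32
position: [0.5247, 0.2634, 0.1469]
tcp_rot: [[0.962, 0.269, -0.051], [0.269, -0.963, -0.015], [-0.053, 0.001, -0.999]]
force: [-0.3, 0.9, -0.5]
opening: 0.006
grasp_force: 0.0
```

>>> {"method": "move_arm", "body": {
  "increments": [
    [-0.004, 0, 0, 0, 0, 0, 0],
    [-0.008, 0, 0, 0, 0, 0, 0],
    [-0.012, 0, 0, 0, 0, 0, 0],
    [-0.012, 0, 0, 0, 0, 0, 0]
  ]
}}

```text
time_s: 28.65
position: [0.5232, 0.2629, 0.1473]
tcp_rot: [[0.962, 0.269, -0.047], [0.268, -0.963, -0.014], [-0.049, 0.001, -0.999]]
force: [1.9, 0.8, -0.3]
opening: 0.007
grasp_force: 1.2
```

```bash
python3 st.py
```

```text
tcp shaker xy -0.0008123512047621498 0.0793000371692931 [0.52324172 0.26294871 0.14732446] 0.006881288432354608 [ 1.9  0.8 -0.3]
```

>>> {"method": "move_arm", "body": {
  "increments": [
    [-0.004, 0, 0, 0, 0, 0, 0],
    [-0.008, 0, 0, 0, 0, 0, 0],
    [-0.008, 0, 0, 0, 0, 0, 0],
    [-0.008, 0, 0, 0, 0, 0, 0]
  ]
}}

```text
time_s: 28.98
position: [0.5231, 0.2629, 0.1476]
tcp_rot: [[0.962, 0.268, -0.043], [0.268, -0.963, -0.012], [-0.044, 0.0, -0.999]]
force: [6.1, 2.2, -3.4]
opening: 0.002
grasp_force: 3.2
```

>>> {"method": "move_arm", "body": {
  "increments": [
    [-0.004, 0, 0, 0, 0, 0, 0],
    [-0.008, 0, 0, 0, 0, 0, 0],
    [-0.008, 0, 0, 0, 0, 0, 0],
    [-0.008, 0, 0, 0, 0, 0, 0]
  ]
}}

```text
time_s: 29.32
position: [0.523, 0.2628, 0.1479]
tcp_rot: [[0.963, 0.268, -0.038], [0.268, -0.963, -0.011], [-0.039, 0.0, -0.999]]
force: [8.5, 3.1, -6.7]
opening: 0.002
grasp_force: 5.0
```

```bash
python3 st.py
```

```text
tcp shaker xy -0.0007557642416870912 0.0789970605143964 [0.52296464 0.26281366 0.14787708] 0.002116685228849494 [ 8.5  3.1 -6.7]
```

>>> {"method": "move_arm", "body": {
  "increments": [
    [-0.005, 0, 0, 0, 0, 0, 0],
    [-0.01, 0, 0, 0, 0, 0, 0],
    [-0.014, 0, 0, 0, 0, 0, 0],
    [-0.014, 0, 0, 0, 0, 0, 0]
  ]
}}

```text
time_s: 29.65
position: [0.5228, 0.2628, 0.1484]
tcp_rot: [[0.963, 0.268, -0.029], [0.268, -0.963, -0.008], [-0.03, 0.0, -1.0]]
force: [14.4, 5.6, -11.2]
opening: 0.006
grasp_force: 8.1
```

```bash
python3 st.py
```

```text
tcp shaker xy -0.000739145720256045 0.0788359535710909 [0.52281372 0.26275484 0.14838674] 0.006007903157364831 [ 14.4   5.6 -11.2]
```

>>> {"method": "move_arm", "body": {
  "increments": [
    [0.04, 0, -0.002, 0, 0, 0, 0],
    [0.1, 0, -0.005, 0, 0, 0, 0],
    [0.2, 0, -0.01, 0, 0, 0, 0],
    [0.2, 0, -0.12, 0, 0, 0, 0],
    [0.25, 0, -0.25, 0, 0, 0, 0],
    [0.3, 0, -0.35, 0, 0, 0, 0],
    [0.3, 0, -0.35, 0, 0, 0, 0],
    [0.3, 0, -0.35, 0, 0, 0, 0]
  ]
}}

```text
time_s: 30.32
position: [0.6064, 0.2861, 0.2497]
tcp_rot: [[0.962, 0.269, -0.047], [0.268, -0.963, -0.014], [-0.049, 0.001, -0.999]]
force: [-0.2, 0.7, -1.0]
opening: 0.002
grasp_force: 0.0
```

```bash
cat > chk.py <<'E'
from h import *
np.set_printoptions(linewidth=220)
P=lambda x,y,z:(.447+.2656*x+.964*y,.2411-.964*x+.2656*y,z)
print(bot.read_state()['position'],bot.read_state()['force'])
for n in ['scene','side']:
    c=cap(n); g=c['image'].astype(int).mean(2).astype(int)
    for nm in ['rod','rod_nose','plate']: print(n,nm,[(np.round(x['location'],1),round(x['conf'],2)) for x in nets.find_in(n,nm)[:2]])
    for y in (-.046,-.063,-.066,.046,.068): print(y,proj(c,P(0,y,.1435)))
    t=proj(c,P(0,-.060,.1435)); q,r=np.round(t).astype(int); print('cols',q-9,'rows',r-9); print(g[r-9:r+10,q-9:q+12])
c=cap('wrist'); import pickle; pickle.dump(c,open('w7.pkl','wb'))
for y in (-.066,-.046,.046,.068): print('wrist',y,proj(c,P(0,y,.1435)))
E
python3 chk.py
```

```text
[0.60640853 0.28613838 0.24971325] [-0.24632149  0.6940039  -1.04490755]
scene rod [(array([272.8, 205.2]), 0.65)]
scene rod_nose [(array([269.6, 207.7]), 0.46)]
scene plate [(array([279.7, 212.9]), 0.72)]
-0.046 [267.40269755 217.1889963 ]
-0.063 [264.86977813 222.77263093]
-0.066 [264.41779589 223.76899254]
0.046 [280.32438081 188.70409564]
0.068 [283.23118797 182.29625299]
cols 256 rows 213
[[247 247 247 247 247 245 239 237 245 250 252 252 253 253 252 248 229 177 119  73  56]
 [246 247 247 247 247 245 236 229 232 239 243 247 249 250 250 246 228 178 122  78  66]
 [246 246 246 246 247 243 234 222 216 217 220 227 234 238 239 234 214 167 125 106 109]
 [245 246 246 246 246 244 233 218 202 192 190 201 207 217 224 220 196 161 142 147 170]
 [245 246 245 246 246 243 233 218 199 187 186 188 188 192 202 208 184 159 151 175 209]
 [246 245 246 246 246 245 234 219 204 196 193 188 173 170 187 200 184 161 158 187 222]
 [246 246 246 245 246 244 236 221 206 201 198 187 166 162 186 202 187 162 166 202 230]
 [247 247 247 246 246 244 235 220 206 202 199 182 159 169 197 207 189 164 176 220 238]
 [248 2
[... 2415 characters left out ...]
64 174 168 158]
 [ 60  58  58  55  54  63  92 128 152 180 213 233 240 234 207 169 161 164 176 169 158]
 [ 56  56  52  46  45  52  78 107 127 152 188 223 236 234 221 184 158 164 177 171 160]
 [ 44  44  45  42  41  47  63  86 106 130 163 200 225 232 228 206 174 170 179 173 164]
 [ 39  39  41  46  49  55  68  84  99 116 140 175 209 227 231 224 197 176 177 174 167]
 [ 37  38  43  55  69  76  85  96 108 120 131 157 194 221 231 231 218 189 181 182 177]
 [ 36  39  52  71  88  96  99 103 120 132 133 148 180 210 227 233 227 208 195 201 205]]
wrist -0.066 [272.42491728 416.14512711]
wrist -0.046 [272.47389638 401.92696391]
wrist 0.046 [272.72452482 329.1719383 ]
wrist 0.068 [272.79146937 309.73857747]
```

```bash
python3 -c "
from h import *
mv([.455,.243,.29],-74.6)"
```

```text
[-0.5262, 0.0033, -0.1153] [0.0003, 0.0171, 0.0011] rows 3.9
```

>>> {"method": "move_arm", "body": {
  "increments": [
    [0, 0, -0.115, 0, 0.017, 0, 0],
    [-0.526, 0.003, -0.115, 0, 0.017, 0, 0],
    [-0.526, 0.003, -0.115, 0, 0.017, 0, 0],
    [-0.526, 0.003, -0.115, 0, 0.017, 0, 0],
    [-0.526, 0.003, -0.115, 0, 0.017, 0, 0],
    [-0.526, 0.003, -0.115, 0, 0.017, 0, 0],
    [-0.526, 0.003, -0.115, 0, 0.017, 0, 0],
    [-0.526, 0.003, -0.115, 0, 0.017, 0, 0]
  ]
}}

```text
time_s: 31.43
position: [0.4567, 0.2435, 0.291]
tcp_rot: [[0.963, 0.269, 0.004], [0.269, -0.963, 0.0], [0.004, 0.001, -1.0]]
force: [-0.6, 0.8, 0.5]
opening: 0.007
grasp_force: 0.0
```

```bash
python3 - <<'E'
from h import *
np.set_printoptions(linewidth=220)
P=lambda x,y,z:(.447+.2656*x+.964*y,.2411-.964*x+.2656*y,z)
c=cap('wrist'); g=c['image'].astype(int).mean(2).astype(int)
for y,z in ((-.04,.16),(.034,.16),(.046,.148),(.046,.1535),(.068,.1535),(.055,.1275)): print(y,z,proj(c,P(0,y,z)))
t=proj(c,P(0,.05,.1535)); q,r=np.round(t).astype(int); print('cols',q-16,'rows',r-34); print(g[r-34:r+22,q-16:q+17:2])
E
```

```text
-0.04 0.16 [271.50578061 261.93186047]
0.034 0.16 [271.65491214 188.15388667]
0.046 0.148 [271.72452945 173.95783596]
0.046 0.1535 [271.70496224 174.56323602]
0.068 0.1535 [271.75333266 150.84331283]
0.055 0.1275 [271.810147  163.0493226]
cols 256 rows 136
[[ 41  40  47  49  45  52  53  54  50  49  44  35  34  29  47  45  46]
 [ 45  42  52  49  50  49  45  51  39  44  47  38  37  41  48  50  49]
 [ 46  46  52  47  44  47  46  48  48  45  46  43  41  42  49  44  46]
 [ 42  47  50  46  39  43  45  51  45  41  46  52  43  48  52  45  45]
 [ 47  46  49  40  38  48  48  52  44  46  47  63  41  49  44  45  43]
 [ 42  47  47  42  37  48  43  53  47  48  50  67  46  51  42  47  41]
 [ 47  49  46  39  41  47  44  54  45  51  50  56  48  52  41  45  42]
 [ 43  44  48  47  40  43  52  55  43  49  51  46  50  47  39  44  45]
 [ 44  49  48  55  47  50  51  46  36  45  47  43  41  44  49  45  52]
 [ 46  49  50  57  50  45  47  48  38  43  44  39  40  46  44  45  54]
 [ 46  45  49  53  48  42  39  43  39  46  47  43  49  41  42  43  52]
 [ 49  38  49  54  48  48  39  46  41  47  46  45  48  40  35 
[... 2433 characters left out ...]
186 216 233 243 242 242 243 243 242 242 232 216 174 215 222]
 [235 218 192 217 237 245 245 245 246 246 245 244 234 217 187 218 224]
 [235 217 208 212 234 242 242 242 242 242 242 240 228 214 198 217 226]
 [235 215 218 211 222 228 228 227 228 228 229 227 221 210 205 216 224]
 [233 219 224 212 210 210 207 207 208 210 209 211 209 212 205 216 223]
 [231 228 222 185 183 170 134 143 150 151 150 171 185 184 207 220 222]
 [233 230 207 179 177 164 108 120 136 134 130 164 165 167 205 221 222]
 [231 230 203 180 179 164 115 123 139 139 128 163 162 164 203 221 222]
 [230 229 199 177 177 161 117 131 139 140 127 160 160 162 200 218 219]
 [232 228 183 176 178 163 118 133 138 141 129 160 162 162 196 220 220]]
```

The knob (rows 150–172) abuts the post face (row 173) with no bare shank between them, and nothing is touching the robot. Handing in.

```bash
python3 -c "
from rig import workorder
print(workorder.hand_in())"
```

```text
the job is handed in; nothing more can be done
None
```

The plate is seated on its springs, the lock rod is pushed fully home through both posts and the block, and the job is handed in at about 31 s of the 72 s limit; no verdict came back.

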